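# Gang brass blanks under the sprung bail of a clamping jig

## Task

Load the clamping jig: swing its sprung bail right back until it stays open, set every brass blank flat on the bed in one row - tight in the corner of end stop and back fence, each next blank butted flush against the one before, long sides along the row, backs flush on the fence, any order - then bring the bail over again so that it bears down on the row by its own spring. If anything shifts meanwhile, put it right; leave the small things lying around where they are.

Things in the scene. Friction and masses are not known exactly. Their poses are not given: they have to be found in the camera images.
- jig: fixed aluminium clamping jig. Origin at its underside below the middle of the row; x to its back (away from robot, towards fence and hinge), y left along the row, z up. Flat bed, top 8 mm high, x -65 to +20, y -100 to +125 mm, open in front and at the left; room for four blanks, row centred on x = 0. Two bearing posts 42 mm high at x = +85, y = -86 and +86 mm
- corner (a point): inner corner of the row on the bed's top (jig frame 15, -72, 8 mm), axes as the jig's. Back fence: face at x = 0, 6 mm thick and 5 mm high above the bed. End stop at the right: face at y = 0, 12 mm thick, 12 mm high. The first blank's origin belongs at x = -15, y = +18, z = 0 mm of this frame, each next one 36 mm on along +y
- bail (a joint): swing of the bail, rad: 0 = down on the empty jig (bar 4 mm lower than on blanks), about 0.05 = bearing on blanks, 1.6 = right back at its limit. Damped over-centre spring: below about 0.8 it drives the bail down (about 5 N at the bar when closed), above that it drives it back, where it stays. A push of 5 to 12 N at the tab or bar moves it
- bail_hinge (a point): point on the bail's hinge line (jig frame 85, 0, 36 mm); the line runs along the jig's y. As the joint grows the bail swings up and back about it. A spring strut joins the bail at its right end (jig y = -104 mm)
- bail_tab (a point): middle of the top edge of the bail's red push tab: a plate 24 mm wide (along y), 6 mm thick, 75 mm long, rising from the middle of the bar and leaning back 23 degrees when the bail is down. At joint 0 this point is 55 mm in front of the hinge line and 65 mm above it. To open, push the tab's front near its top backwards and a little up, along its circle about the hinge line
- bail_bar (a point): middle of the bail's bar, which bears on the middle of the blanks. The bail is an 8 mm steel wire frame: bar along y, 85 mm from the hinge line (4 mm below its level at joint 0), side arms at jig y = -93 and +93 mm. Swung back, the bar stands 6 mm behind and 85 mm above the hinge line, the tab lies to the back; push it forwards from behind, beside the tab, to close
- blank_0: solid brass blank, 30 x 36 x 24 mm (its x, y, z), 0.15 kg, two dark dimples and a dark line on top. Origin: centre of its underside; z up. Lies flat on the white mat (its top 2 mm above z = 0) at the start. Three or four of the four blanks are there; None if absent
- blank_1: solid brass blank, 30 x 36 x 24 mm (its x, y, z), 0.15 kg, two dark dimples and a dark line on top. Origin: centre of its underside; z up. Lies flat on the white mat (its top 2 mm above z = 0) at the start. Three or four of the four blanks are there; None if absent
- blank_2: solid brass blank, 30 x 36 x 24 mm (its x, y, z), 0.15 kg, two dark dimples and a dark line on top. Origin: centre of its underside; z up. Lies flat on the white mat (its top 2 mm above z = 0) at the start. Three or four of the four blanks are there; None if absent
- blank_3: solid brass blank, 30 x 36 x 24 mm (its x, y, z), 0.15 kg, two dark dimples and a dark line on top. Origin: centre of its underside; z up. Lies flat on the white mat (its top 2 mm above z = 0) at the start. Three or four of the four blanks are there; None if absent
- case_ring: small black watch case ring lying flat, 22 x 26 x 5 mm, a bystander; origin under its centre
- loupe: black eye loupe standing on the surface, 36 mm across, 27 mm high, a bystander; origin under its centre
- blower: cream rubber dust blower, 35 mm across, 51 mm high, standing, a bystander; origin under its centre
- wax_tin: yellow wax tin, 56 mm across, 28 mm high, a bystander; origin under its centre
There are look-alikes about, which are no part of the job. What is shaped like the blank_1 but red is not meant.

How it is judged:
By the outcome, as a careful person would: the job done as asked, in the order asked, and still so for the second after the job is handed in, with the robot touching nothing.
Of blank_0, blank_1, blank_2, blank_3 only 3 to 4 are there at a start; the rules pass over those that are not, and their reading is None.
At some moment in a run one of blank_0, blank_1, blank_2, blank_3 may be knocked a few centimetres aside while the robot is not near it.
Once in a run the grip may slacken for a moment while it holds something.
It also fails if it takes over 210 s, if anything falls off the work surface, if the arm or the gripper's body presses on something with over 40 N, if the wrist force passes 120 N, or if a joint passes its speed limit or range.

## Robot

A 7-joint arm with a two-finger parallel gripper is mounted at the origin on a cart in front of the work surface, level with it; the furniture and walls round the work are solid. World frame = base frame: x ahead of the robot, y to its left, z up, the work surface at z = 0. Lengths are in mm, angles in rad, forces in N, time in s.
With the tool pointing down it reaches from about 400 to 875 mm from the base axis. Payload 4.4 kg.
Tool frame: the origin (TCP) lies between the finger pads; the fingertips stand ctrl.finger_overhang ahead of it and the grasp point (between the pads) lies 11 mm behind it (ctrl.finger_overhang is the distance from the TCP to the fingertips, in mm); z points along the fingers, y is the direction in which the jaws open and shut (so a half turn about z gives the same grasp; the last joint's range is limited). The gripper opens to 85 mm and grips with 20 to 120 N. Pads are 22 mm wide; open, the fingers measure 114 mm over their backs; the gripper's body (76 mm by 85 mm) begins 54 mm behind the grasp point. The pads swing forward as they close: fully open they stand 13 mm farther back than shut.
Start: joints at [1.05, 0.628, 0.038, 1.517, -0.027, 0.996, -0.02], TCP at [285.562, -583.928, 239.313] pointing down, gripper open.
Joint ranges: [-3.06, 3.06], [-0.37, 2.12], [-1.25, 1.32], [0.18, 2.47], [-1.1, 4.24], [0.23, 1.98], [-2.94, 2.94]. Speed limits (rad/s): [2.57, 2.57, 3.14, 3.14, 3.14, 3.14, 3.14].

## Interface

Orientations are given as [roll, pitch, yaw] about the fixed x, y, z axes, in that order (R = Rz(yaw) Ry(pitch) Rx(roll)).
In Python, from cell import ctrl gives the robot as it stands. The module is installed in compiled form; this text tells all that it offers.
- The arm moves only by the tool step_arm, never from a script. Its argument "deltas" is a list that holds one entry, the list of rows, each a list of 7 numbers: the opening, from 0 (shut) to 1 (fully open), then the shift along the world's x, y, z in mm, then the turn, a rotation vector about the world's x, y, z in rad. In form: [[[grip, tx, ty, tz, rx, ry, rz], ...]]. A call has 1 to 10 rows; each row shifts and turns the commanded pose from where the row before left it; what a row does not reach is not made up. A row lasts 1/12 s, in which the tool goes at most 41.7 mm and 7.16 degrees, less where a joint would pass 70% of its speed; a pose out of reach is approached as far as the arm can. A call is refused whole if a number of a shift passes 41.7 or a number of a turn 0.125, either way. A call with a gripper value outside its range is refused whole. The fingers move at their own pace and stop on an object; the grip force is fixed at half the most. Time passes only in rows, so rows that do not move let the fingers close. It gives the time, the measured TCP pose, the force and the opening at its end, in the units of the state.
- ctrl.read_state(): the state, without advancing time (a new reading comes with each control period).
- ctrl.get_image(name): name is "scene" or "top" or "wrist"; returns (picture, depth): 400x640x3 uint8, red, green, blue; 400x640 float32, mm along the optical axis (not along the pixel's ray), 0 where there is no reading.
- ctrl.camera_info(name): a dict with "intrinsics" (3x3 intrinsics, pixels), "rvec" (rotation vector, rad) and "tvec" (3), from world to camera coordinates, as OpenCV has them. Camera axes: x right, y down, z forward; pixel columns grow to the right and rows downward; lengths in mm; the calibration is good to about 2 mm. The wrist camera is an equidistant fisheye: a pixel r from the principal point sees the ray r / f radians off the axis. A picture is of the moment at which its call begins: read the wrist's pose just before it. camera_info takes no time and is no camera call; for the wrist camera it gives the pose at the moment of the call.
- ctrl.finish_job(): hands the job in, once; it reports no verdict.
The state is a dict: "clock": time; "qpos": joint angles; "qd": joint speeds; "tau": joint torques, N m; "eef_pos": TCP position; "tool_rot": TCP orientation; "force": force on the tool from outside, world axes, zero at the start; "torque": the same for the moment, N m; "width": finger opening in mm.
Only numpy, scipy, OpenCV 4.12 (cv2) and the standard library are available. Lean on these libraries where they do the work, as an engineer would, in place of code of your own. Each camera call takes 0.05 s, during which the arm holds its last target.

## Working session

There is one attempt and no reset: what is moved stays moved. The work goes in short steps, Python scripts to look and compute and a tool call to move; the robot and the scene stay as the last step left them, time stands still between calls to the robot, and variables do not carry over. Pictures are saved under pics/ and viewed, and the job is handed in when it is done.

Besides the shell and the picture viewer there is one more tool, called as a command line: name --argument value ..., lists and objects as JSON in quotes. step_arm: Moves the arm, as the interface text tells. Its arguments: {"type":"object","properties":{"deltas":{"type":"array"}},"required":["deltas"]}

```bash
mkdir -p pics; ls; cat > h.py <<'E'
import numpy as np, cv2
from scipy.spatial.transform import Rotation as Ro
from cell import ctrl
def grab(n,save=None):
    ci=ctrl.camera_info(n); im,d=ctrl.get_image(n)
    if save: cv2.imwrite('pics/'+save,cv2.cvtColor(im,cv2.COLOR_RGB2BGR))
    return im,d,ci
def pose(ci):
    R=Ro.from_rotvec(np.array(ci['rvec']).ravel()).as_matrix(); t=np.array(ci['tvec']).ravel()
    return R,t
def ray(ci,u,v,fish=False):
    K=np.array(ci['intrinsics']); x=(u-K[0,2])/K[0,0]; y=(v-K[1,2])/K[1,1]
    if fish:
        r=np.hypot(x,y); d=np.array([x/r*np.sin(r),y/r*np.sin(r),np.cos(r)]) if r>0 else np.array([0,0,1.])
    else: d=np.array([x,y,1.])
    R,t=pose(ci); return -R.T@t, R.T@d
def onz(ci,u,v,z,fish=False):
    o,d=ray(ci,u,v,fish); return o+d*(z-o[2])/d[2]
def proj(ci,p):
    R,t=pose(ci);K=np.array(ci['intrinsics']);c=R@np.array(p,float)+t
    return K[0,0]*c[0]/c[2]+K[0,2],K[1,1]*c[1]/c[2]+K[1,2]
def dep(ci,d,u,v):
    o,r=ray(ci,u,v); return o+r*d[int(v),int(u)]
E
python3 - <<'E'
from h import *
s=ctrl.read_state(); print(s, ctrl.finger_overhang)
for n in ['scene','top','wrist']:
    im,d,ci=grab(n,n+'0.png'); R,t=pose(ci); print(n,ci['intrinsics'],-R.T@t, R[2])
    np.save(n+'d0.npy',d)
E
```

```text
pics
{'clock': 0.0, 'qpos': array([ 1.05020103,  0.62936092,  0.03845144,  1.5184048 , -0.02700386,
        0.99625563, -0.0200163 ]), 'qd': array([-0.00135838, -0.00120728,  0.00067503,  0.00082693, -0.00082609,
       -0.00183337,  0.00026333]), 'tau': array([ 7.93538456e-04, -5.63397360e+01,  1.22667555e+00, -1.93443775e+01,
        1.10994812e-02,  1.04885155e-02, -1.26559030e-05]), 'eef_pos': array([ 285.28138814, -583.36321027,  238.36787343]), 'tool_rot': array([-3.13968248e+00,  2.89087694e-05,  4.54768420e-01]), 'force': array([ 0.44542651,  0.48939417, -0.96295608]), 'torque': array([-0.02001062,  0.02459581,  0.05158016]), 'width': 85.61464241732543} 8.0
scene [[410.00019976   0.         319.66903974]
 [  0.         410.00019976 197.85802772]
 [  0.           0.           1.        ]] [ 248.72832224 -417.84975347  785.60180345] [ 0.32311099  0.62159483 -0.71359593]
top [[472.05519119   0.         324.51049944]
 [  0.         472.05519119 202.89874684]
 [  0.           0.           1.        ]] [ 320.5195848   179.01812608 1411.62893472] [ 0.17060515 -0.0056531  -0.98532326]
wrist [[309.70691629   0.         320.65057184]
 [  0.         309.70691629 198.77754406]
 [  0.           0.           1.        ]] [ 350.02636449 -550.47962745  372.55204229] [-0.25773695 -0.12384816 -0.9582449 ]
```

View pics/scene0.png

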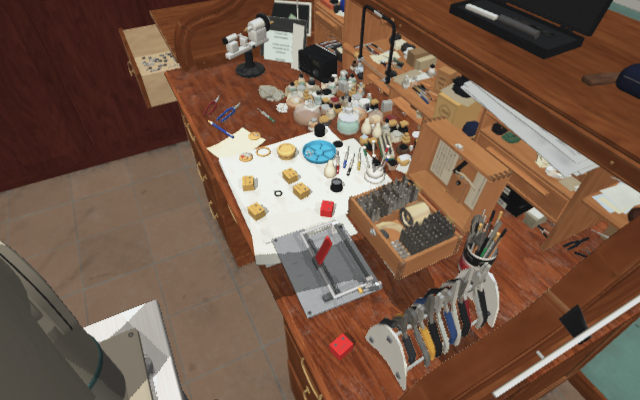

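View pics/top0.png

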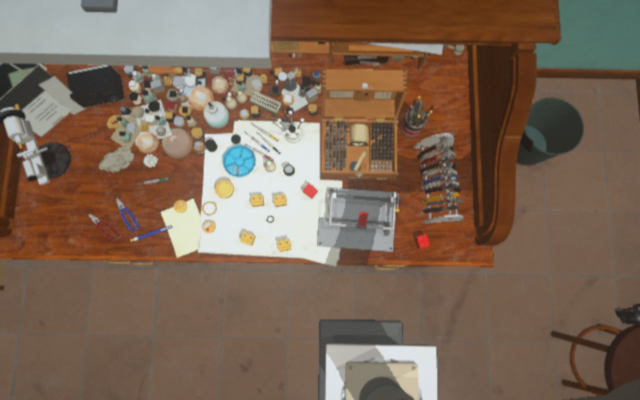

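View pics/wrist0.png

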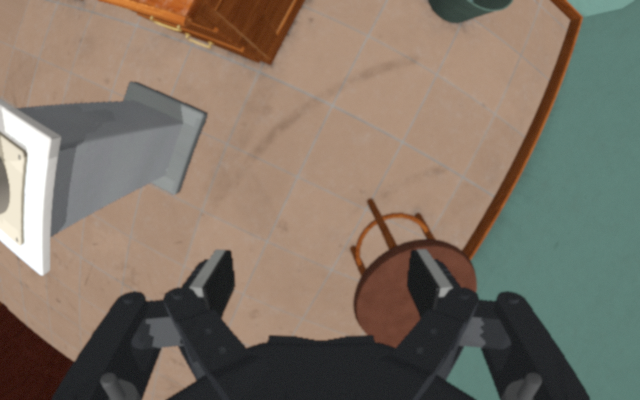

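Scene: the jig is at about (325,265) px with its red tab at (323,250). Four brass blocks lie at (249,183), (290,175), (302,190) and (257,211). Red decoys are at (327,209) and (342,345), and the yellow tin at (287,151). Next I'll crop in close and measure.

```bash
python3 - <<'E'
from h import *
s=cv2.imread('pics/scene0.png'); t=cv2.imread('pics/top0.png')
cv2.imwrite('pics/sc1.png',cv2.resize(s[120:360,200:400],(800,600)[:1]*1+(600,) if 0 else (500,600),interpolation=cv2.INTER_CUBIC))
cv2.imwrite('pics/tc1.png',cv2.resize(t[120:270,195:445],(800,480),interpolation=cv2.INTER_CUBIC))
ci=ctrl.camera_info('top'); d=np.load('topd0.npy')
hsv=cv2.cvtColor(t,cv2.COLOR_BGR2HSV)
m=cv2.inRange(hsv,(14,110,120),(30,255,255)); m[:,:200]=0;m[:120]=0;m[260:]=0;m[:,320:]=0
n,l,st,c=cv2.connectedComponentsWithStats(m)
for i in range(1,n):
    if st[i,4]>25:
        u,v=c[i]; print(st[i],c[i].round(1),onz(ci,u,v,26).round(1),dep(ci,d,u,v).round(1))
# jig points by depth
for u,v in [(320,245),(393,247),(363,218),(332,193),(395,193),(340,240),(380,240),(300,225),(270,225)]:
    print((u,v),dep(ci,d,u,v).round(1))
E
```

```text
[216 181  17  16 224] [224.  188.5] [598.7 472.2  26. ] [596.7 470.2  35.7]
[274 195  12  11 102] [279.7 200.1] [566.5 304.8  26. ] [566.5 304.9  25.8]
[251 196  12  10 104] [256.7 200.1] [565.  373.2  26. ] [564.4 372.8  29.4]
[204 223  11   9  47] [210.6 227.7] [480.1 505.5  26. ] [481.9 509.1  10.8]
[241 233  13  12 106] [247.1 238.2] [451.  396.7  26. ] [451.  396.7  25.8]
[278 240  12  11 107] [283.5 244.9] [433.3 289.1  26. ] [433.9 289.7  18.8]
(320, 245) [435.9 182.2  13.3]
(393, 247) [434.4 -35.3   5.7]
(363, 218) [508.9  61.4  84.1]
(332, 193) [586.8 149.6  46.7]
(395, 193) [594.  -39.1  28.1]
(340, 240) [452.2 123.    9.2]
(380, 240) [454.2   4.   10. ]
(300, 225) [495.6 243.4   3.7]
(270, 225) [4.944e+02 3.337e+02 4.000e-01]
```

View pics/sc1.png

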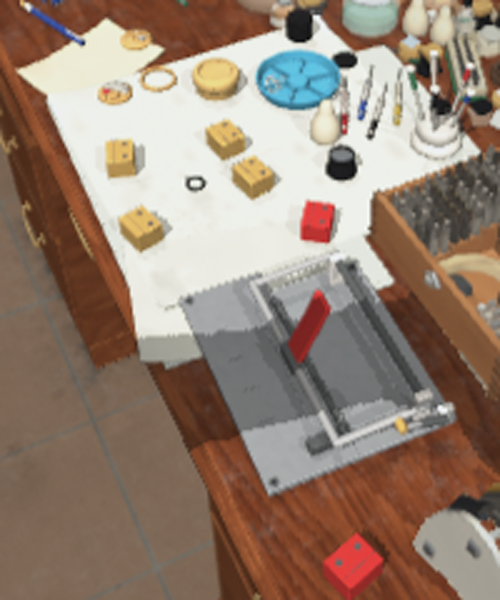

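View pics/tc1.png

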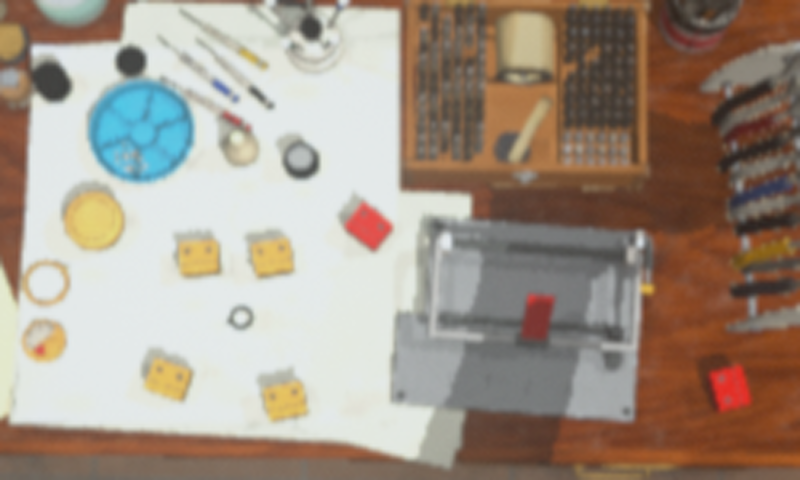

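The four brass blocks at top px (257,200), (280,200), (247,238) and (283,245) match the description. The red blocks, yellow tin and biscuit-coloured discs are decoys. I'm moving the wrist camera over the jig.

step_arm --deltas '[[[1,0,0,25,0,0,0],[1,5,41,20,0,0,0],[1,8,41,20,0,0,-0.1],[1,8,41,20,0,0,-0.1],[1,8,41,0,0,0,-0.1],[1,8,41,0,0,0,-0.1],[1,8,41,0,0,0,-0.1],[1,8,41,0,0,0,0],[1,8,41,0,0,0,0],[1,8,41,0,0,0,0]]]'

```text
clock: 0.98
eef_pos: [352.2, -225.5, 318.5]
tool_rot: [3.142, -0.0, -0.045]
force: [0.2, 0.6, 1.1]
width: 85.0
```

step_arm --deltas '[[[1,8,41,0,0,0,0],[1,8,41,0,0,0,0],[1,8,41,0,0,0,0],[1,8,41,0,0,0,0],[1,8,41,0,0,0,0],[1,8,41,0,0,0,0],[1,10,41,0,0,0,0],[1,0,0,0,0,0,0],[1,0,0,0,0,0,0]]]'

```text
clock: 1.73
eef_pos: [410.1, 60.6, 318.3]
tool_rot: [-3.141, 0.0, -0.039]
force: [-0.0, -1.5, 0.1]
width: 85.2
```

```bash
python3 - <<'E'
from h import *
s=ctrl.read_state(); print(s['clock'],s['eef_pos'],s['tool_rot'],s['qpos'].round(2))
im,d,ci=grab('wrist','w1.png'); np.save('w1d.npy',d); np.savez('w1ci.npz',**ci)
E
```

```text
1.7333 [410.13765846  60.58849605 318.30338879] [-3.14115171e+00  3.06024208e-04 -3.93864758e-02] [-0.08  0.19 -0.16  2.01  0.04  0.94 -1.87]
```

View pics/w1.png

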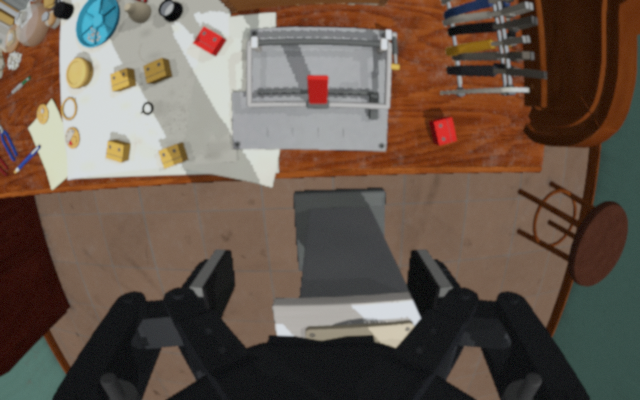

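```bash
python3 - <<'E'
from h import *
t=cv2.imread('pics/w1.png')
cv2.imwrite('pics/w1c.png',cv2.resize(t[15:165,220:410],(760,600),interpolation=cv2.INTER_CUBIC))
E
```

```text
(no output)
```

View pics/w1c.png

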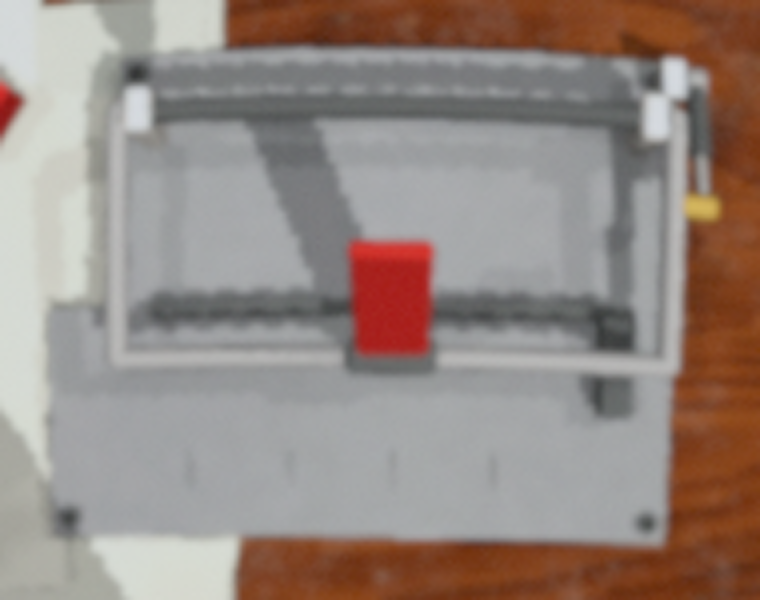

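```bash
cat >> h.py <<'E'
def fit(obs,mod):
    o=np.array(obs)[:,:2];m=np.array(mod)[:,:2];oc=o.mean(0);mc=m.mean(0)
    a=(o-oc);b=(m-mc);th=np.arctan2((b[:,0]*a[:,1]-b[:,1]*a[:,0]).sum(),(a*b).sum())
    R=np.array([[np.cos(th),-np.sin(th)],[np.sin(th),np.cos(th)]]);t=oc-R@mc
    return th,t,o-(m@R.T+t)
E
python3 - <<'E'
from h import *
ci=dict(np.load('w1ci.npz')); d=np.load('w1d.npy')
P=[((50,535),8,(-65,125)),((665,545),8,(-65,-100)),((50,305),8,(20,125)),((138,108),42,(85,86)),((656,115),42,(85,-86)),((391,243),101,(30,0))]
o=[]
for (a,b),z,m in P:
    u,v=220+a/4,15+b/4; p=onz(ci,u,v,z,True); o.append(p); print(p.round(1),m,np.hypot(*p[:2]))
print(fit(o,[p[2] for p in P])); print(fit(o[:3],[p[2] for p in P][:3]))
# blanks
t=cv2.imread('pics/w1.png');hsv=cv2.cvtColor(t,cv2.COLOR_BGR2HSV)
m=cv2.inRange(hsv,(14,110,120),(30,255,255)); m[:,:90]=0;m[:,230:]=0;m[180:]=0
n,l,st,c=cv2.connectedComponentsWithStats(m)
for i in range(1,n):
    if st[i,4]>60: print(c[i].round(1),st[i,4],onz(ci,*c[i],26,True).round(1))
E
```

```text
[431.5 191.8   8. ] (-65, 125) 472.2364981342581
[418.3 -34.3   8. ] (-65, -100) 419.70361530435764
[516.4 185.7   8. ] (20, 125) 548.7645941797572
[578.5 143.   42. ] (85, 86) 595.9352521866808
[569.2 -27.5  42. ] (85, -86) 569.9096109403341
[519.9  61.  101. ] (30, 0) 523.4484612038744
(np.float64(-0.057070735345814076), array([489.24423071,  62.52856285]), array([[ 0.03312304,  0.81029949],
       [-0.34409754, -0.67103779],
       [ 0.06273847, -0.52570143],
       [-0.4814694 , -0.56428249],
       [ 0.0476904 ,  0.72894554],
       [ 0.68201502,  0.22177669]]))
(np.float64(-0.05925965946194496), array([489.04755853,  62.32598717]), array([[-0.05162861,  0.88674167],
       [ 0.06282575, -0.62322628],
       [-0.01119715, -0.26351539]]))
[154.7  70.4] 345 [563.4 303.4  26. ]
[121.2  80.1] 325 [560.1 368.5  26. ]
[117.5 150.8] 351 [448.  389.1  26. ]
[170.9 155.7] 330 [430.9 286.7  26. ]
```

Jig fit: origin (489.2, 62.5), yaw -0.057 rad, residuals under 1 mm, and the known dimensions agree. Next I'll shut the gripper and come in front of the tab.

step_arm --deltas '[[[0,20,0.5,-30,0,0,-0.018],[0,20,0.5,-30,0,0,0],[0,20,0.5,-30,0,0,0],[0,19,0.5,-30,0,0,0],[0,0,0,-30,0,0,0],[0,0,0,-30,0,0,0],[0,0,0,-22,0,0,0],[0,0,0,-20,0,0,0],[0,0,0,0,0,0,0],[0,0,0,0,0,0,0]]]'

```text
clock: 2.62
eef_pos: [488.3, 58.4, 96.0]
tool_rot: [3.14, 0.002, -0.066]
force: [-1.2, 0.3, -0.5]
width: -0.2
```

```bash
cat >> h.py <<'E'
J0=np.array([489.2,62.5]);JY=-0.057
def jw(x,y): c,s=np.cos(JY),np.sin(JY); return J0+np.array([c*x-s*y,s*x+c*y])
def wj(x,y): c,s=np.cos(JY),np.sin(JY); a=np.array([x,y])-J0; return np.array([c*a[0]+s*a[1],-s*a[0]+c*a[1]])
def st(): 
    s=ctrl.read_state();print(round(s['clock'],2),'w',s['eef_pos'].round(1),'rpy',s['tool_rot'].round(3),'jig',wj(*s['eef_pos'][:2]).round(1),'F',s['force'].round(1),'wid',round(s['width'],1));return s
E
python3 - <<'E'
from h import *
st()
im,d,ci=grab('scene','s2.png')
cv2.imwrite('pics/s2c.png',cv2.resize(cv2.imread('pics/s2.png')[170:350,230:430],(660,594),interpolation=cv2.INTER_CUBIC))
E
```

```text
2.62 w [488.3  58.4  96. ] rpy [ 3.14e+00  2.00e-03 -6.60e-02] jig [-0.6 -4.1] F [-1.2  0.3 -0.5] wid -0.2
```

View pics/s2c.png

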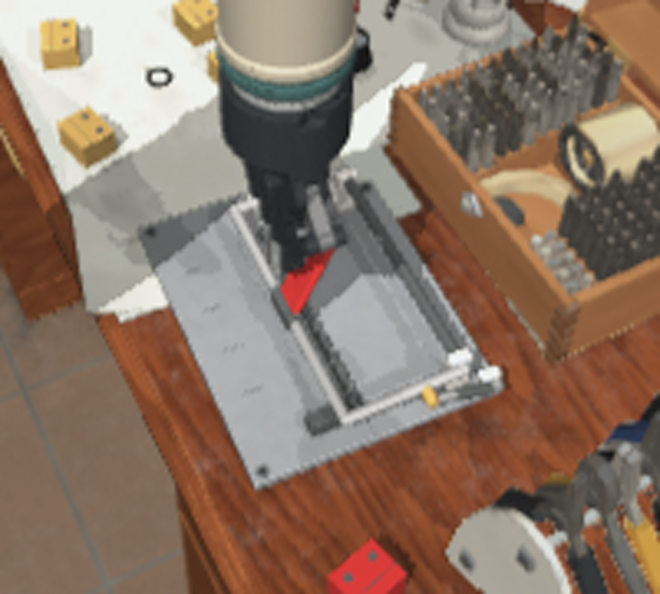

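step_arm --deltas '[[[0,6,4,1,0,0,0],[0,6,0,1,0,0,0],[0,6,-0.4,5.5,0,0,0],[0,6,-0.4,5.5,0,0,0],[0,6.5,-0.4,4.3,0,0,0],[0,6.5,-0.4,4.3,0,0,0],[0,8,-0.4,3.1,0,0,0],[0,8,-0.4,3.1,0,0,0],[0,0,0,0,0,0,0]]]'

```text
clock: 3.42
eef_pos: [542.4, 61.7, 126.6]
tool_rot: [3.141, 0.0, -0.063]
force: [-6.3, -1.0, 12.8]
width: -0.3
```

```bash
python3 - <<'E'
from h import *
st()
im,d,ci=grab('scene','s3.png')
cv2.imwrite('pics/s3c.png',cv2.resize(cv2.imread('pics/s3.png')[170:350,230:430],(660,594),interpolation=cv2.INTER_CUBIC))
E
```

```text
3.42 w [542.4  61.7 126.6] rpy [ 3.141  0.    -0.063] jig [53.2  2.2] F [-6.3 -1.  12.8] wid -0.3
```

View pics/s3c.png

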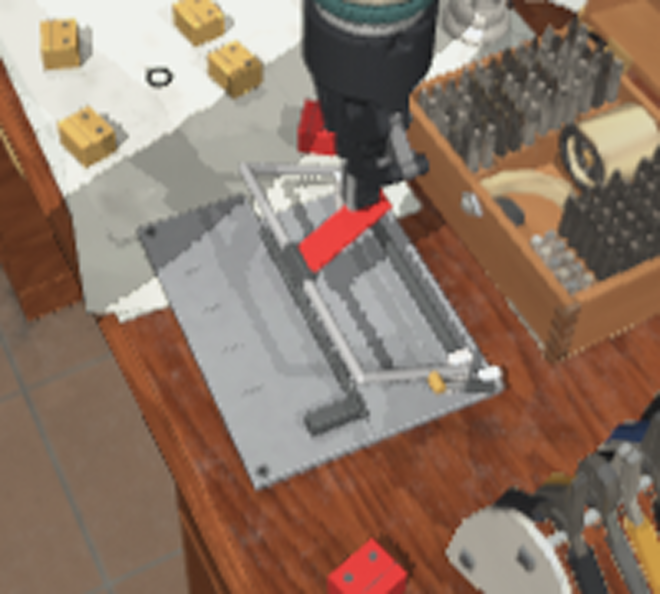

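step_arm --deltas '[[[0,7,-0.4,-0.5,0,0,0],[0,7,-0.4,-0.5,0,0,0],[0,7,-0.4,-1,0,0,0],[0,7,-0.4,-1,0,0,0],[0,7,-0.4,-1.5,0,0,0],[0,7,-0.4,-2,0,0,0],[0,6,-0.4,-3,0,0,0],[0,0,0,0,0,0,0],[0,0,0,0,0,0,0],[0,0,0,0,0,0,0]]]'

```text
clock: 4.3
eef_pos: [603.8, 58.3, 123.5]
tool_rot: [-3.138, -0.029, -0.065]
force: [9.5, -2.6, 25.3]
width: -0.1
```

```bash
python3 - <<'E'
from h import *
st()
im,d,ci=grab('scene','s4.png')
cv2.imwrite('pics/s4c.png',cv2.resize(cv2.imread('pics/s4.png')[170:350,230:430],(660,594),interpolation=cv2.INTER_CUBIC))
E
```

```text
4.3 w [603.8  58.3 123.5] rpy [-3.138 -0.029 -0.065] jig [114.7   2.4] F [ 9.5 -2.6 25.3] wid -0.1
```

View pics/s4c.png

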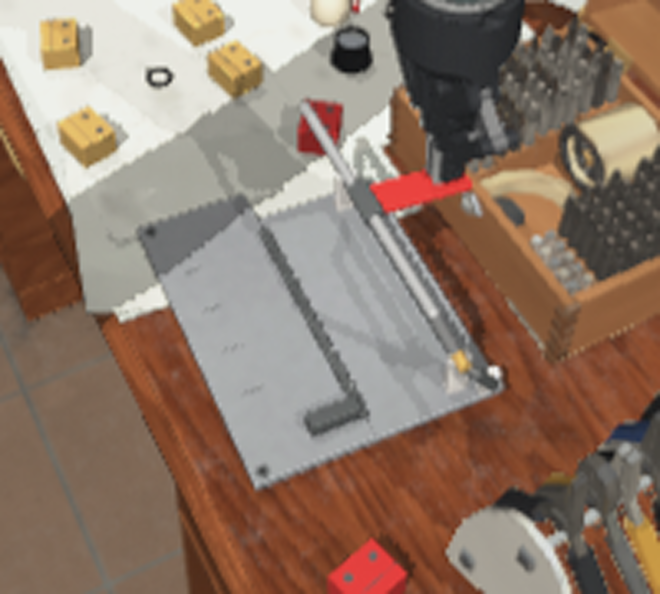

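step_arm --deltas '[[[0,-3,0,30,0,0,0],[0,0,0,40,0,0,0],[0.5,0,0,40,0,0,0],[1,-25,35,40,0,0,0],[1,-25,35,25,0,0,0],[1,-25,35,0,0,0,0],[1,-25,35,0,0,0,0],[1,-25,35,0,0,0,0],[1,-25,35,0,0,0,0],[1,-15,35,0,0,0,0]]]'

```text
clock: 5.18
eef_pos: [434.7, 285.4, 276.0]
tool_rot: [-3.14, -0.001, -0.062]
force: [0.5, -0.9, 0.4]
width: 85.2
```

step_arm --deltas '[[[1,-5,35,0,0,0,0],[1,0,0,0,0,0,0],[1,0,0,0,0,0,0],[1,0,0,0,0,0,0]]]'

```text
clock: 5.52
eef_pos: [432.3, 318.6, 275.0]
tool_rot: [-3.141, -0.002, -0.063]
force: [0.0, 0.3, 0.3]
width: 85.6
```

```bash
python3 - <<'E'
from h import *
s=st(); print(s['qpos'].round(2))
im,d,ci=grab('wrist','w5.png'); np.savez('w5ci.npz',**ci)
E
```

```text
5.52 w [432.3 318.6 275. ] rpy [-3.141e+00 -2.000e-03 -6.300e-02] jig [-71.4 252.4] F [0.  0.3 0.3] wid 85.6
[-0.56  0.43 -0.18  1.79  0.09  0.93 -2.42]
```

View pics/w5.png

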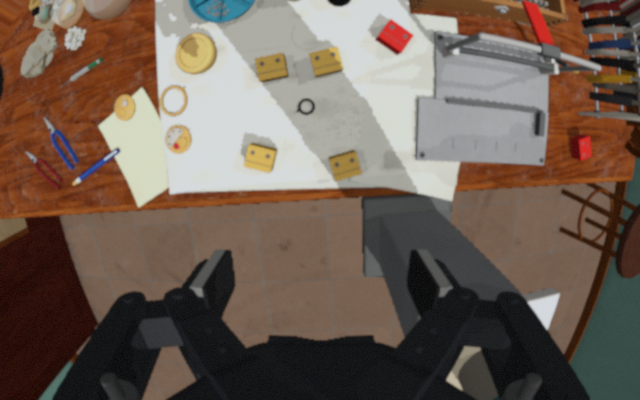

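The bail stays back (tab at (540,25) px). The blanks are at (271,67), (325,61), (261,157) and (344,165) px. I'll get their orientation from upscaled crops.

```bash
python3 - <<'E'
from h import *
t=cv2.imread('pics/w5.png')
C=[(271,67),(325,61),(261,157),(344,165)]
tiles=[cv2.resize(t[v-20:v+20,u-20:u+20],(300,300),interpolation=cv2.INTER_CUBIC) for u,v in C]
cv2.imwrite('pics/w5c.png',np.vstack([np.hstack(tiles[:2]),np.hstack(tiles[2:])]))
E
```

```text
(no output)
```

View pics/w5c.png

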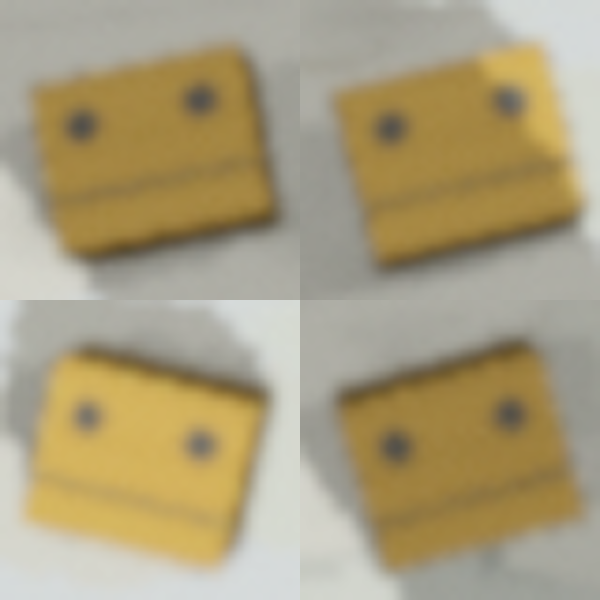

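```bash
cat >> h.py <<'E'
def quad(ci,pix,z,fish=True):
    P=np.array([onz(ci,u,v,z,fish)[:2] for u,v in pix]) # TL TR BR BL
    c=P.mean(0); e=[np.linalg.norm(P[i]-P[(i+1)%4]) for i in range(4)]
    # right dir ~ -y ; yaw from top/bottom edges
    a=(P[0]-P[1])+(P[3]-P[2]); yaw=np.arctan2(-a[0],a[1])
    b=(P[0]-P[3])+(P[1]-P[2]); yaw2=np.arctan2(b[1],b[0])
    print('c',c.round(1),'edges',np.round(e,1),'yaw',round(yaw,3),round(yaw2,3)); return c,(yaw+yaw2)/2
E
python3 - <<'E'
from h import *
ci=dict(np.load('w5ci.npz'))
C=[(271,67),(325,61),(261,157),(344,165)]
Q=[[(35,88),(240,47),(272,215),(68,250)],[(37,93),(245,45),(282,212),(78,265)],[(68,52),(268,92),(225,268),(25,217)],[(43,100),(235,48),(283,213),(88,270)]]
for (u,v),q in zip(C,Q): quad(ci,[(u-20+a/7.5-.4,v-20+b/7.5-.4) for a,b in q],26)
E
```

```text
c [562.4 372.6] edges [34.5 29.1 34.1 28.4] yaw 0.082 0.126
c [563.9 305.2] edges [34.7 28.9 34.2 29.8] yaw 0.194 0.154
c [449.3 395.7] edges [34.8 31.1 35.8 29.5] yaw -0.302 -0.349
c [431.8 288.9] edges [33.2 29.4 34.5 30.2] yaw 0.223 0.221
```

Blank tops measure about 34 x 29.5 mm, against a true 36 x 30, so the fit holds. Jaws go across the 30 mm sides, so tool yaw is blank yaw plus π/2. First is blank D at (432, 289), yaw 0.22.

step_arm --deltas '[[[1,0,-3,-15,0,0,0.124],[1,0,-3,-15,0,0,0.124],[1,0,-3,-15,0,0,0.124],[1,0,-3,-15,0,0,0.124],[1,0,-3,-15,0,0,0.124],[1,0,-3,-15,0,0,0.124],[1,0,-3,-15,0,0,0.124],[1,0,-3,-15,0,0,0.124],[1,0,-3,-15,0,0,0.124],[1,0,-2.5,-15,0,0,0.124]]]'

```text
clock: 6.4
eef_pos: [433.0, 287.3, 123.8]
tool_rot: [3.14, 0.0, 1.179]
force: [0.3, -0.1, 0.8]
width: 85.4
```

step_arm --deltas '[[[1,0,0,-5,0,0,0.124],[1,0,0,-5,0,0,0.124],[0.8,0,0,-5,0,0,0.124],[0.8,0,0,-5,0,0,0.124],[0.8,0,0,-5,0,0,0.12],[0.8,0,0,0,0,0,0],[0.8,0,0,0,0,0,0],[0.8,0,0,0,0,0,0]]]'

```text
clock: 7.07
eef_pos: [432.4, 288.5, 99.4]
tool_rot: [3.141, 0.0, 1.788]
force: [-0.1, 0.2, 0.6]
width: 68.5
```

```bash
python3 - <<'E'
from h import *
s=st(); print(s['qpos'].round(2))
im,d,ci=grab('wrist','w6.png'); np.savez('w6ci.npz',**ci)
E
```

```text
7.07 w [432.4 288.5  99.4] rpy [3.141 0.    1.788] jig [-69.6 222.4] F [-0.1  0.2  0.6] wid 68.5
[-0.27  0.72 -0.57  1.99  0.66  0.62 -1.06]
```

View pics/w6.png

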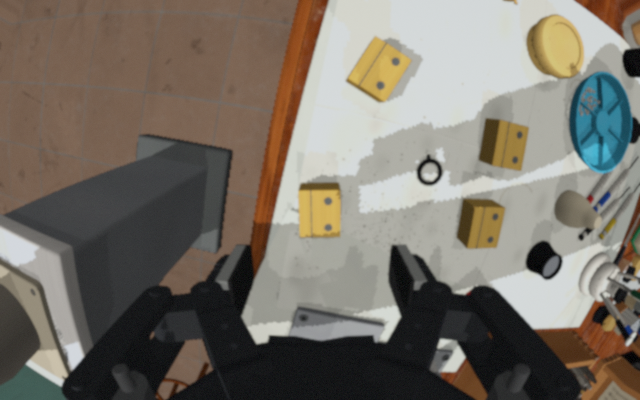

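Blank D sits centred between the fingers at (320,210) px, square to the pads. Descending and gripping.

step_arm --deltas '[[[0.8,0,0,-30,0,0,0],[0.8,0,0,-30,0,0,0],[0.8,0,0,-18,0,0,0],[0.8,0,0,-8,0,0,0],[0.5,0,0,0,0,0,0],[0,0,0,0,0,0,0],[0,0,0,0,0,0,0],[0,0,0,0,0,0,0],[0,0,0,0,0,0,0],[0,0,0,0,0,0,0]]]'

```text
clock: 7.95
eef_pos: [432.4, 290.1, 14.6]
tool_rot: [3.139, -0.001, 1.792]
force: [-0.8, -0.1, 7.5]
width: 29.1
```

step_arm --deltas '[[[0,0,0,10,0,0,0],[0,0,0,20,0,0,0],[0,0,0,30,0,0,0],[0,0,0,0,0,0,0],[0,0,0,0,0,0,0]]]'

```text
clock: 8.37
eef_pos: [432.7, 289.9, 75.1]
tool_rot: [3.138, -0.002, 1.792]
force: [-0.3, -0.5, -0.8]
width: 28.7
```

```bash
python3 - <<'E'
from h import *
s=st(); print(s['qpos'].round(2))
im,d,ci=grab('wrist','w7.png'); np.savez('w7ci.npz',**ci)
print(jw(0,-54),jw(0,-50))
E
```

```text
8.37 w [432.7 289.9  75.1] rpy [ 3.138e+00 -2.000e-03  1.792e+00] jig [-69.3 223.8] F [-0.3 -0.5 -0.8] wid 28.7
[-0.3   0.75 -0.53  2.    0.7   0.57 -1.1 ]
[486.12366647   8.58769925] [486.35154302  12.58120301]
```

View pics/w7.png

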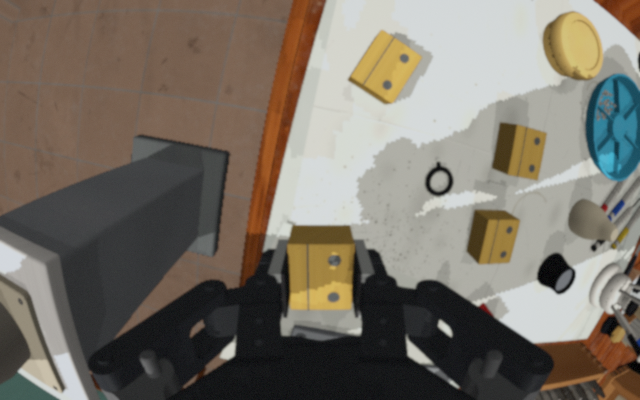

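Gripped (28.7 mm). The tips are only about 5 mm above the blank's bottom, which is too low for the 5 mm fence. So I'll set it down in front of the fence, regrip higher, then slide it in.

step_arm --deltas '[[[0,3.6,-30,0,0,0,-0.07],[0,3.6,-35,0,0,0,-0.07],[0,3.6,-35,0,0,0,-0.07],[0,3.6,-35,0,0,0,-0.068],[0,3.6,-35,0,0,0,0],[0,3.6,-35,0,0,0,0],[0,3.6,-35,0,0,0,0],[0,3.7,-32,0,0,0,0],[0,0,0,0,0,0,0],[0,0,0,0,0,0,0]]]'

```text
clock: 9.25
eef_pos: [459.7, 14.5, 72.2]
tool_rot: [-3.139, 0.001, 1.509]
force: [-0.1, 1.6, -1.9]
width: 28.8
```

```bash
python3 - <<'E'
from h import *
s=st(); print(s['qpos'].round(2))
im,d,ci=grab('wrist','w8.png'); np.savez('w8ci.npz',**ci)
E
```

```text
9.25 w [459.7  14.5  72.2] rpy [-3.139e+00  1.000e-03  1.509e+00] jig [-26.7 -49.6] F [-0.1  1.6 -1.9] wid 28.8
[ 0.22  0.7  -0.46  2.16  0.74  0.44 -0.89]
```

View pics/w8.png

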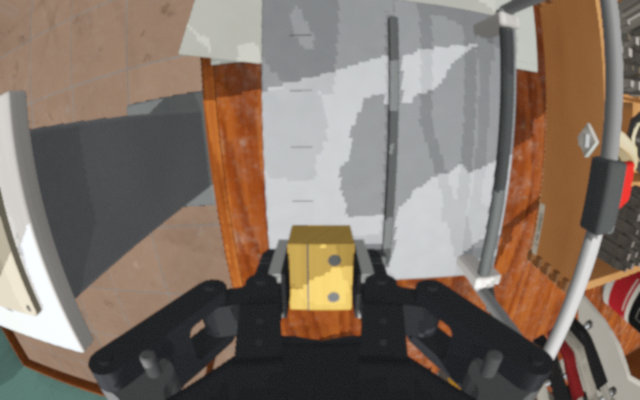

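step_arm --deltas '[[[0,0,4,-20,0,0,0.005],[0,0,0,-18,0,0,0],[0,0,0,-8,0,0,0],[0,0,0,-4,0,0,0],[0,0,0,0,0,0,0],[0.5,0,0,0,0,0,0],[0.5,0,0,0,0,0,0],[0.5,0,0,0,0,0,0],[0.5,0,0,0,0,0,0],[0.5,0,0,0,0,0,0]]]'

```text
clock: 10.13
eef_pos: [460.7, 21.4, 23.3]
tool_rot: [3.141, -0.0, 1.52]
force: [0.8, -0.3, -0.6]
width: 42.2
```

step_arm --deltas '[[[0.5,0,0,4,0,0,0],[0.3,0,0,0,0,0,0],[0,0,0,0,0,0,0],[0,0,0,0,0,0,0],[0,0,0,0,0,0,0],[0,0,0,0,0,0,0]]]'

```text
clock: 10.63
eef_pos: [460.7, 21.3, 27.8]
tool_rot: [3.141, 0.0, 1.52]
force: [-1.5, -0.7, 8.9]
width: 28.5
```

```bash
python3 - <<'E'
from h import *
s=st()
im,d,ci=grab('wrist','w9.png'); np.savez('w9ci.npz',**ci)
E
```

```text
10.63 w [460.7  21.3  27.8] rpy [3.141 0.    1.52 ] jig [-26.1 -42.7] F [-1.5 -0.7  8.9] wid 28.5
```

View pics/w9.png

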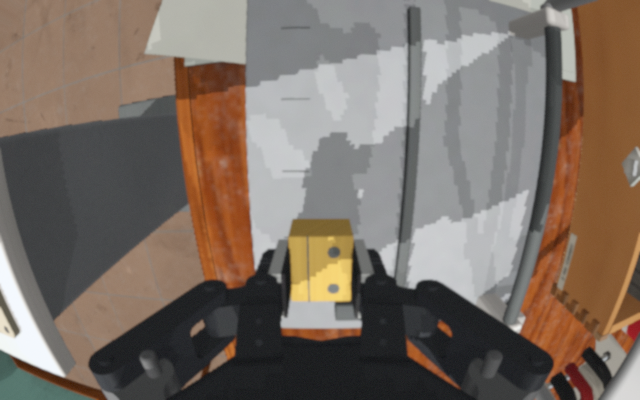

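step_arm --deltas '[[[0,6,-0.4,2,0,0,-0.006],[0,8,-0.4,0,0,0,0],[0,6,-0.4,0,0,0,0],[0,4,-0.2,0,0,0,0],[0,4,-0.2,0,0,0,0],[0,0,0,0,0,0,0]]]'

```text
clock: 11.18
eef_pos: [487.9, 19.6, 28.6]
tool_rot: [-3.14, 0.0, 1.513]
force: [-1.4, 0.3, -1.2]
width: 28.8
```

```bash
python3 - <<'E'
from h import *
s=st()
E
```

```text
11.18 w [487.9  19.6  28.6] rpy [-3.14   0.     1.513] jig [  1.2 -42.9] F [-1.4  0.3 -1.2] wid 28.8
```

step_arm --deltas '[[[0,2,0,-0.5,0,0,0],[0,2,0,0,0,0,0],[0,0,0,0,0,0,0]]]'

```text
clock: 11.43
eef_pos: [488.1, 19.4, 27.9]
tool_rot: [-3.134, 0.002, 1.514]
force: [-8.8, 1.1, 4.6]
width: 28.4
```

step_arm --deltas '[[[0,0,-4,0,0,0,0],[0,0,-4,0,0,0,0],[0,0,-3,0,0,0,0],[0,0,0,0,0,0,0]]]'

```text
clock: 11.77
eef_pos: [487.7, 11.7, 28.0]
tool_rot: [-3.134, -0.003, 1.517]
force: [-9.9, 7.6, 3.0]
width: 28.8
```

```bash
python3 - <<'E'
from h import *
s=st()
im,d,ci=grab('wrist','w10.png'); np.savez('w10ci.npz',**ci)
E
```

```text
11.77 w [487.7  11.7  28. ] rpy [-3.134e+00 -3.000e-03  1.517e+00] jig [  1.4 -50.8] F [-9.9  7.6  3. ] wid 28.8
```

View pics/w10.png

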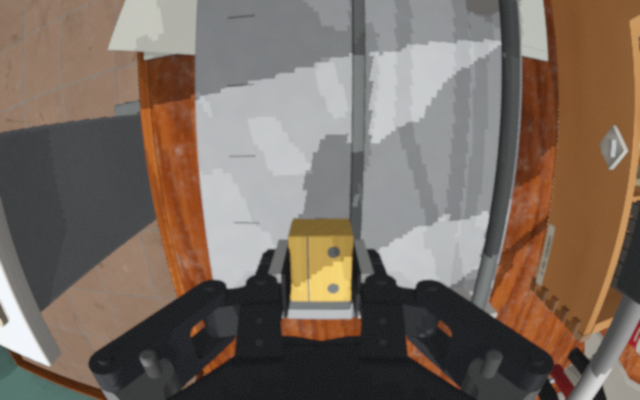

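step_arm --deltas '[[[0,0,-2,0,0,0,0],[0,0,-1,0,0,0,0],[0,0,0,0,0,0,0]]]'

```text
clock: 12.07
eef_pos: [487.6, 9.5, 28.0]
tool_rot: [-3.134, -0.004, 1.517]
force: [-11.2, 8.1, 4.7]
width: 28.4
```

```bash
python3 - <<'E'
from h import *
s=st()
im,d,ci=grab('scene','s11.png')
cv2.imwrite('pics/s11c.png',cv2.resize(cv2.imread('pics/s11.png')[220:330,270:400],(780,660)[:1]+(600,),interpolation=cv2.INTER_CUBIC))
E
```

```text
12.07 w [487.6   9.5  28. ] rpy [-3.134 -0.004  1.517] jig [  1.4 -53. ] F [-11.2   8.1   4.7] wid 28.4
```

View pics/s11c.png

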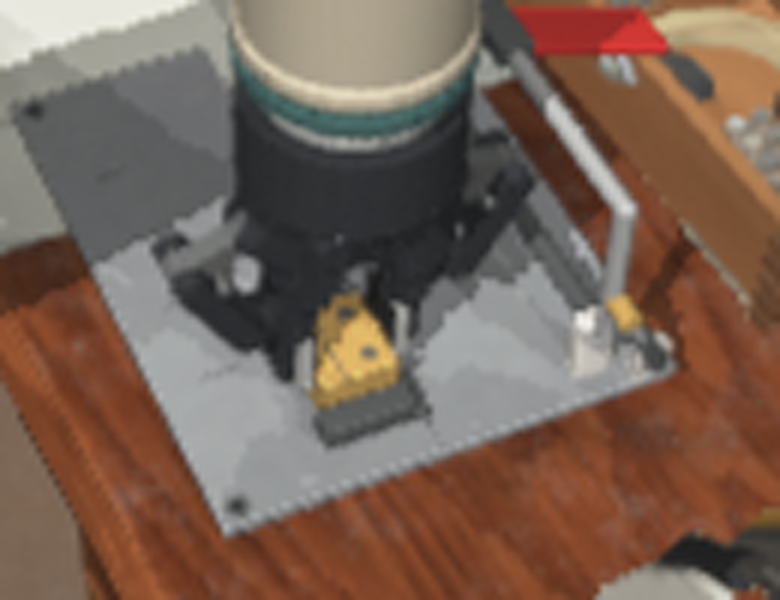

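step_arm --deltas '[[[0,0,-1.5,0,0,0,0],[0,0,-1.5,0,0,0,0],[0,0,-1,0,0,0,0],[0,0,0,0,0,0,0]]]'

```text
clock: 12.45
eef_pos: [487.5, 8.6, 28.0]
tool_rot: [-3.135, -0.008, 1.519]
force: [-11.9, 13.3, 3.7]
width: 28.6
```

```bash
python3 - <<'E'
from h import *
s=st()
im,d,ci=grab('wrist','w12.png')
cv2.imwrite('pics/w12c.png',cv2.resize(cv2.imread('pics/w12.png')[190:340,230:410],(720,600),interpolation=cv2.INTER_CUBIC))
E
```

```text
12.45 w [487.5   8.6  28. ] rpy [-3.135 -0.008  1.519] jig [  1.4 -53.9] F [-11.9  13.3   3.7] wid 28.6
```

View pics/w12c.png

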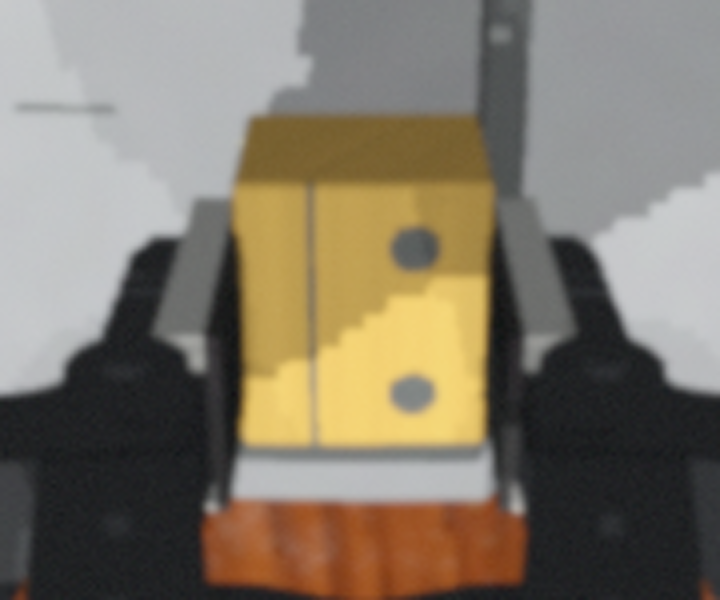

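Now seated: y stopped at -53.9 (expected -54) as the force rose to 13 N, and x is stopped on the fence. Unloading, releasing and lifting.

step_arm --deltas '[[[0,-2,1.5,0,0,0,0],[0.5,0,0,0,0,0,0],[0.5,0,0,0,0,0,0],[0.5,0,0,0,0,0,0],[0.6,0,0,0,0,0,0],[0.6,0,0,15,0,0,0],[0.6,0,0,40,0,0,0],[0.6,0,0,40,0,0,0],[0.6,0,0,40,0,0,0],[0.6,0,0,0,0,0,0]]]'

```text
clock: 13.33
eef_pos: [494.9, 3.8, 169.9]
tool_rot: [3.13, -0.001, 1.513]
force: [1.1, 0.3, 0.7]
width: 51.0
```

```bash
python3 - <<'E'
from h import *
s=st()
im,d,ci=grab('wrist','w13.png'); np.savez('w13ci.npz',**ci)
cv2.imwrite('pics/w13c.png',cv2.resize(cv2.imread('pics/w13.png')[160:340,230:410],(600,600),interpolation=cv2.INTER_CUBIC))
im,d,ci=grab('top','t13.png')
cv2.imwrite('pics/t13c.png',cv2.resize(cv2.imread('pics/t13.png')[120:270,195:445],(800,480),interpolation=cv2.INTER_CUBIC))
E
```

```text
13.33 w [494.9   3.8 169.9] rpy [ 3.130e+00 -1.000e-03  1.513e+00] jig [  9.1 -58.3] F [1.1 0.3 0.7] wid 51.0
```

View pics/w13.png

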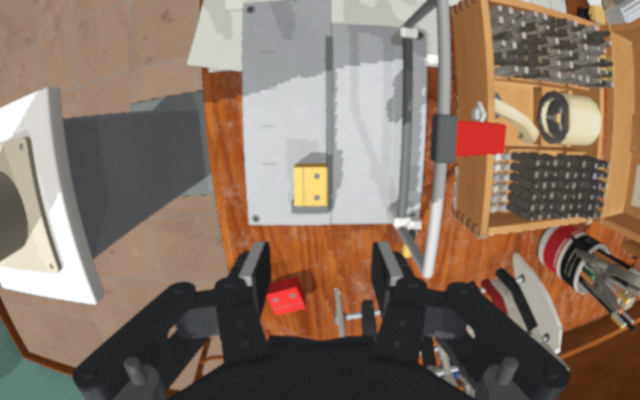

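View pics/t13c.png

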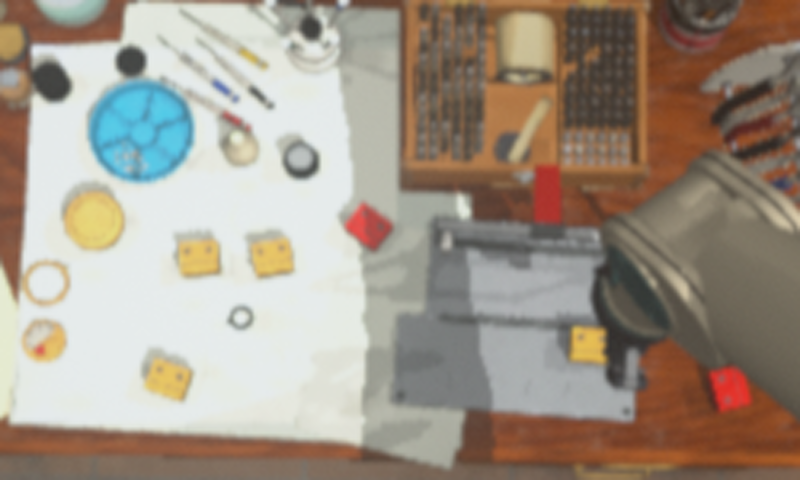

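The first blank is tight in the corner (wrist (310,186) px), and the other three haven't moved. Next is blank B at (564, 305), yaw 0.17.

step_arm --deltas '[[[0.8,0,36,0,0,0,0.058],[0.8,0,38,0,0,0,0.058],[0.8,4,38,0,0,0,0.058],[0.8,10,38,0,0,0,0.058],[0.8,15,38,0,0,0,0],[0.8,15,38,0,0,0,0],[0.8,15,38,0,0,0,0],[0.8,10,37,0,0,0,0],[0.8,0,0,0,0,0,0],[0.8,0,0,0,0,0,0]]]'

```text
clock: 14.27
eef_pos: [558.1, 306.7, 161.5]
tool_rot: [-3.139, -0.0, 1.75]
force: [-0.2, -1.0, -0.8]
width: 68.6
```

```bash
python3 - <<'E'
from h import *
s=st(); print(s['qpos'].round(2))
im,d,ci=grab('wrist','w14.png'); np.savez('w14ci.npz',**ci)
E
```

```text
14.27 w [558.1 306.7 161.5] rpy [-3.139 -0.     1.75 ] jig [ 54.9 247.8] F [-0.2 -1.  -0.8] wid 68.6
[-0.15  0.79 -0.69  1.62  0.58  0.96 -0.86]
```

View pics/w14.png

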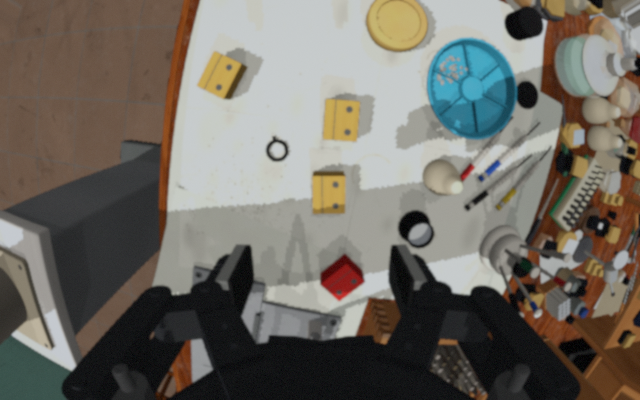

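```bash
python3 - <<'E'
from h import *
t=cv2.imread('pics/w14.png')
cv2.imwrite('pics/w14c.png',cv2.resize(t[85:225,305:375],(300,600),interpolation=cv2.INTER_CUBIC))
E
```

```text
(no output)
```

View pics/w14c.png

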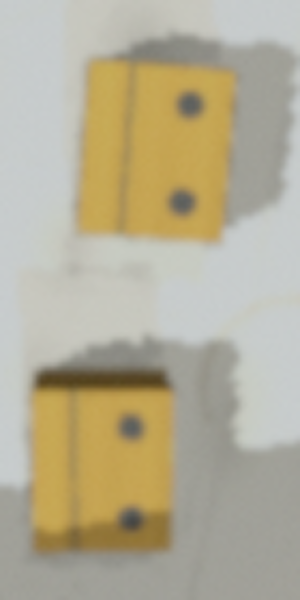

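```bash
cat >> h.py <<'E'
def quad2(ci,pix,z): # image up=+y, right=+x ; TL TR BR BL
    P=np.array([onz(ci,u,v,z,True)[:2] for u,v in pix]);c=P.mean(0)
    a=(P[0]-P[3])+(P[1]-P[2]); b=(P[1]-P[0])+(P[2]-P[3])
    print('c',c.round(1),'edges',[round(np.linalg.norm(P[i]-P[(i+1)%4]),1) for i in range(4)],'yaw',round(np.arctan2(-a[0],a[1]),3),round(np.arctan2(b[1],b[0]),3))
    return c
E
python3 - <<'E'
from h import *
ci=dict(np.load('w14ci.npz'))
for q in [[(33,388),(172,388),(172,550),(35,550)],[(92,60),(235,70),(220,240),(78,233)]]:
    quad2(ci,[(305+a/4.286-.4,85+b/4.286-.4) for a,b in q],26)
E
```

```text
c [564.8 305.9] edges [np.float64(28.9), np.float64(35.6), np.float64(29.5), np.float64(35.6)] yaw 0.193 0.181
c [563.  373.7] edges [np.float64(28.8), np.float64(34.9), np.float64(29.0), np.float64(35.3)] yaw 0.104 0.131
```

step_arm --deltas '[[[0.8,3.5,-0.4,-35,0,0,0.007],[0.8,3.2,-0.4,-35,0,0,0],[0.8,0,0,-35,0,0,0],[0.8,0,0,-25,0,0,0],[0.8,0,0,-12,0,0,0],[0.5,0,0,0,0,0,0],[0,0,0,0,0,0,0],[0,0,0,0,0,0,0],[0,0,0,0,0,0,0],[0,0,0,0,0,0,0]]]'

```text
clock: 15.15
eef_pos: [567.4, 304.1, 23.7]
tool_rot: [3.138, -0.001, 1.752]
force: [-0.2, 0.3, 5.4]
width: 28.4
```

step_arm --deltas '[[[0,0,0,5,0,0,0],[0,0,0,20,0,0,0],[0,0,0,30,0,0,0],[0,0,0,0,0,0,0]]]'

```text
clock: 15.48
eef_pos: [568.7, 305.9, 82.1]
tool_rot: [3.134, -0.004, 1.753]
force: [1.5, 1.1, -0.9]
width: 28.2
```

```bash
python3 - <<'E'
from h import *
s=st(); print(s['qpos'].round(2))
im,d,ci=grab('wrist','w15.png')
print(jw(-12,-10))
E
```

```text
15.48 w [568.7 305.9  82.1] rpy [ 3.134 -0.004  1.753] jig [ 65.5 247.6] F [ 1.5  1.1 -0.9] wid 28.2
[-0.18  0.89 -0.62  1.65  0.67  0.82 -0.91]
[476.64979733  53.19987028]
```

View pics/w15.png

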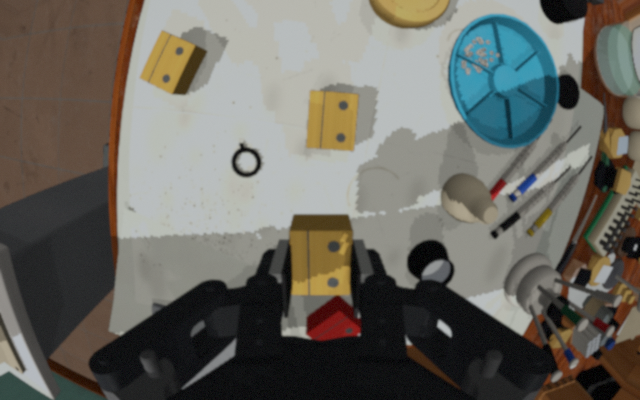

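step_arm --deltas '[[[0,-20,-20,5,0,0,-0.06],[0,-20,-32,0,0,0,-0.06],[0,-20,-35,0,0,0,-0.06],[0,-15,-35,0,0,0,-0.059],[0,-10,-35,0,0,0,0],[0,-7,-35,0,0,0,0],[0,0,-35,0,0,0,0],[0,0,-25,-20,0,0,0],[0,0,0,0,0,0,0]]]'

```text
clock: 16.28
eef_pos: [471.6, 43.1, 59.1]
tool_rot: [-3.136, 0.008, 1.505]
force: [-0.8, -1.1, -1.7]
width: 27.8
```

```bash
python3 - <<'E'
from h import *
s=st(); print(s['qpos'].round(2))
im,d,ci=grab('wrist','w16.png')
E
```

```text
16.28 w [471.6  43.1  59.1] rpy [-3.136  0.008  1.505] jig [-16.5 -20.3] F [-0.8 -1.1 -1.7] wid 27.8
[ 0.16  0.74 -0.48  2.13  0.78  0.46 -0.99]
```

View pics/w16.png

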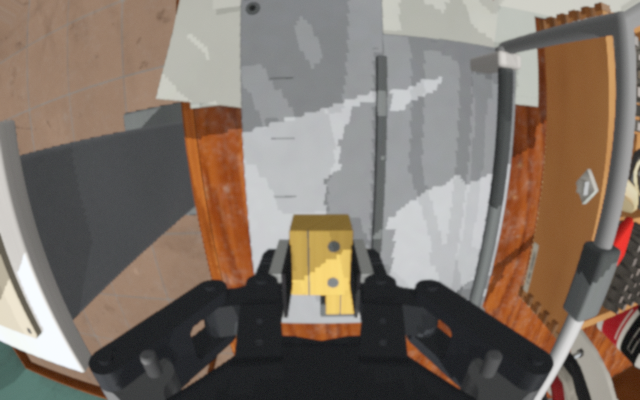

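step_arm --deltas '[[[0,2,14,0,0,0,0.007],[0,0,0,0,0,0,0],[0,0,0,0,0,0,0]]]'

```text
clock: 16.58
eef_pos: [476.3, 67.2, 61.7]
tool_rot: [3.141, -0.001, 1.523]
force: [-0.8, -0.4, -1.5]
width: 28.3
```

step_arm --deltas '[[[0,0,0,-14,0,0,0],[0,0,0,-9,0,0,0],[0,0,0,-4,0,0,0],[0,0,0,0,0,0,0],[0,0,0,0,0,0,0]]]'

```text
clock: 17.0
eef_pos: [475.9, 65.5, 34.4]
tool_rot: [-3.141, 0.0, 1.521]
force: [-0.1, 0.5, -1.1]
width: 28.1
```

```bash
python3 - <<'E'
from h import *
s=st()
im,d,ci=grab('wrist','w17.png')
E
```

```text
17.0 w [475.9  65.5  34.4] rpy [-3.141  0.     1.521] jig [-13.4   2.2] F [-0.1  0.5 -1.1] wid 28.1
```

View pics/w17.png

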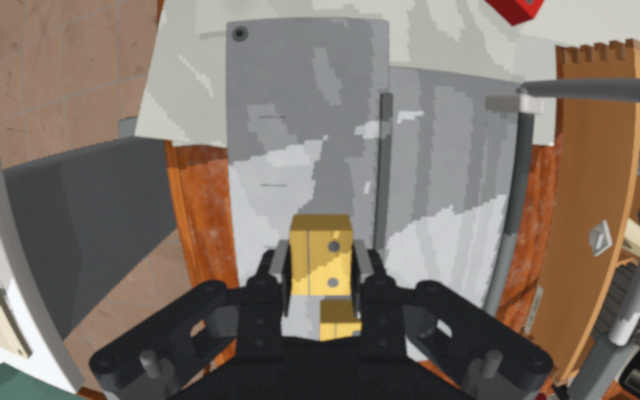

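step_arm --deltas '[[[0,0,0,-2.5,0,0,-0.006],[0,0,0,-2,0,0,0],[0,0,0,-1,0,0,0],[0,0,0,0,0,0,0]]]'

```text
clock: 17.38
eef_pos: [476.6, 65.5, 31.6]
tool_rot: [3.139, 0.001, 1.515]
force: [-5.0, -1.3, 26.9]
width: 28.2
```

step_arm --deltas '[[[0,5,-0.3,0,0,0,0],[0,5,-0.3,0,0,0,0],[0,4,-0.2,0,0,0,0],[0,3,-0.2,0,0,0,0],[0,0,0,0,0,0,0]]]'

```text
clock: 17.8
eef_pos: [483.1, 64.9, 31.5]
tool_rot: [-3.128, 0.005, 1.518]
force: [-27.6, 2.3, 49.5]
width: 27.9
```

```bash
python3 - <<'E'
from h import *
s=st()
E
```

```text
17.8 w [483.1  64.9  31.5] rpy [-3.128  0.005  1.518] jig [-6.2  2.1] F [-27.6   2.3  49.5] wid 27.9
```

step_arm --deltas '[[[0,-5,0,2,0,0,0],[0,-5,0,2,0,0,0],[0,0,0,0,0,0,0],[0,0,0,0,0,0,0]]]'

```text
clock: 18.13
eef_pos: [483.7, 64.2, 33.1]
tool_rot: [3.141, 0.0, 1.514]
force: [0.5, 0.5, -1.1]
width: 28.4
```

```bash
python3 - <<'E'
from h import *
s=st()
im,d,ci=grab('wrist','w18.png')
cv2.imwrite('pics/w18c.png',cv2.resize(cv2.imread('pics/w18.png')[170:350,220:420],(660,594),interpolation=cv2.INTER_CUBIC))
E
```

```text
18.13 w [483.7  64.2  33.1] rpy [3.141 0.    1.514] jig [-5.6  1.4] F [ 0.5  0.5 -1.1] wid 28.4
```

View pics/w18c.png

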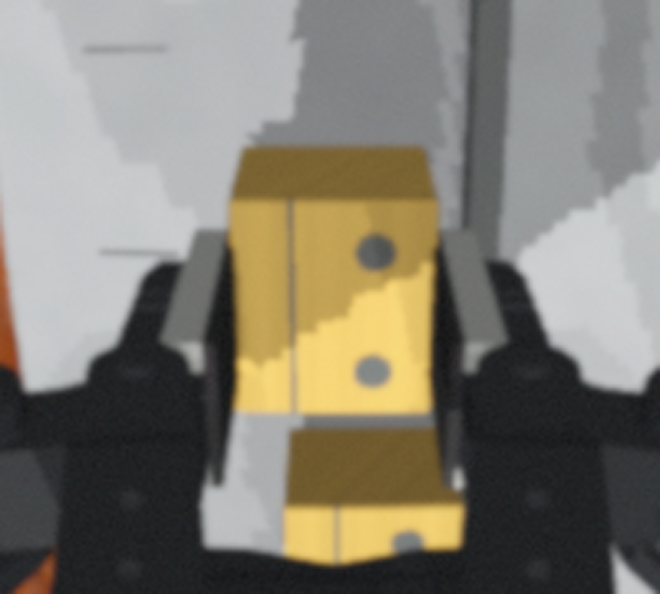

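step_arm --deltas '[[[0,3,-0.2,-0.8,0,0,0],[0,3,-0.2,0,0,0,0],[0,2.5,0,0,0,0,0],[0,0,0,0,0,0,0],[0,0,0,0,0,0,0]]]'

```text
clock: 18.6
eef_pos: [490.5, 63.8, 31.8]
tool_rot: [-3.139, 0.001, 1.515]
force: [-3.8, 0.3, -1.9]
width: 27.9
```

```bash
python3 - <<'E'
from h import *
s=st()
E
```

```text
18.6 w [490.5  63.8  31.8] rpy [-3.139e+00  1.000e-03  1.515e+00] jig [1.2 1.4] F [-3.8  0.3 -1.9] wid 27.9
```

step_arm --deltas '[[[0,0.7,-5,-0.5,0,0,0],[0,0,-5,0,0,0,0],[0,-0.3,-4,0,0,0,0],[0,-0.2,-3,0,0,0,0],[0,0,-2,0,0,0,0],[0,0,0,0,0,0,0]]]'

```text
clock: 19.1
eef_pos: [489.7, 48.2, 31.8]
tool_rot: [-3.139, -0.004, 1.518]
force: [-8.9, 6.6, 3.4]
width: 28.3
```

```bash
python3 - <<'E'
from h import *
s=st()
E
```

```text
19.1 w [489.7  48.2  31.8] rpy [-3.139 -0.004  1.518] jig [  1.3 -14.2] F [-8.9  6.6  3.4] wid 28.3
```

step_arm --deltas '[[[0,0,-2,0,0,0,0],[0,0,-2,0,0,0,0],[0,0,0,0,0,0,0]]]'

```text
clock: 19.35
eef_pos: [489.5, 44.8, 31.8]
tool_rot: [-3.139, -0.005, 1.518]
force: [-8.6, 7.3, 4.2]
width: 28.3
```

```bash
python3 - <<'E'
from h import *
s=st()
im,d,ci=grab('wrist','w19.png')
cv2.imwrite('pics/w19c.png',cv2.resize(cv2.imread('pics/w19.png')[170:350,220:420],(660,594),interpolation=cv2.INTER_CUBIC))
E
```

```text
19.35 w [489.5  44.8  31.8] rpy [-3.139 -0.005  1.518] jig [  1.3 -17.7] F [-8.6  7.3  4.2] wid 28.3
```

View pics/w19c.png

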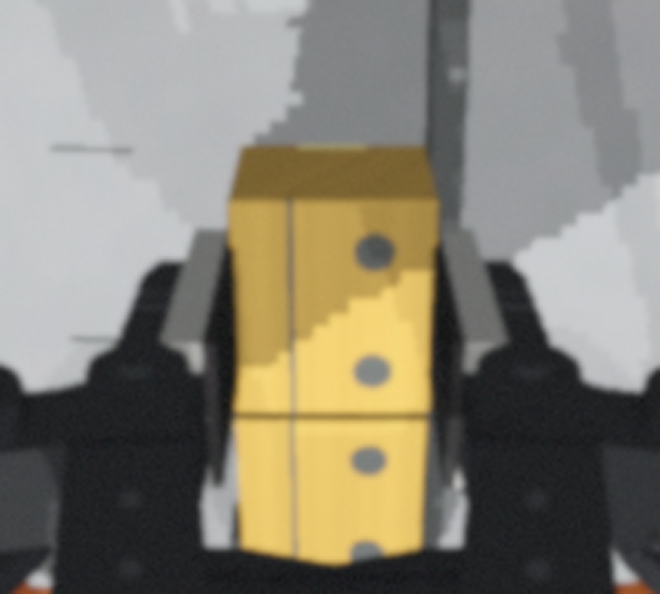

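Nearly touching the first blank. A little more push.

step_arm --deltas '[[[0,0,-1.5,0,0,0,0],[0,0,-1.5,0,0,0,0],[0,0,-1,0,0,0,0],[0,0,0,0,0,0,0]]]'

```text
clock: 19.73
eef_pos: [489.5, 43.4, 31.8]
tool_rot: [-3.139, -0.009, 1.52]
force: [-9.5, 12.2, 4.0]
width: 27.9
```

```bash
python3 - <<'E'
from h import *
s=st()
im,d,ci=grab('wrist','w20.png')
cv2.imwrite('pics/w20c.png',cv2.resize(cv2.imread('pics/w20.png')[170:350,220:420],(660,594),interpolation=cv2.INTER_CUBIC))
E
```

```text
19.73 w [489.5  43.4  31.8] rpy [-3.139 -0.009  1.52 ] jig [  1.4 -19. ] F [-9.5 12.2  4. ] wid 27.9
```

View pics/w20c.png

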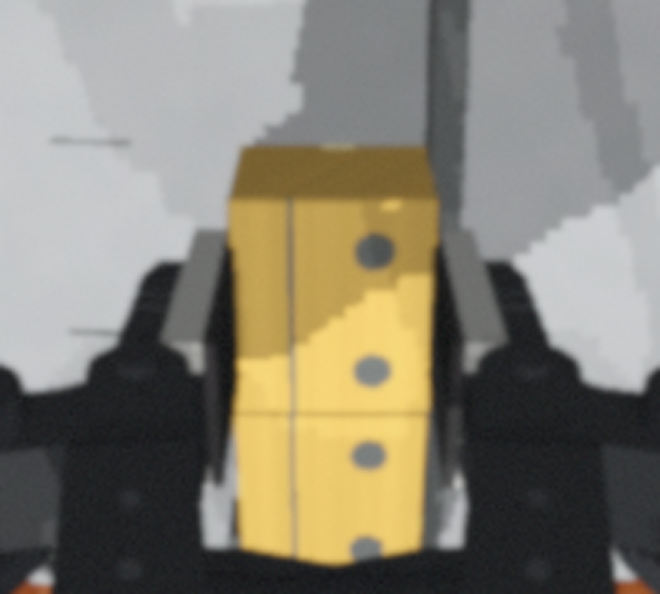

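Butted flush. Releasing and going for blank A (563, 374), yaw 0.12.

step_arm --deltas '[[[0,-1.5,1.5,0,0,0,0],[0.5,0,0,0,0,0,0],[0.5,0,0,0,0,0,0],[0.5,0,0,0,0,0,0],[0.6,0,0,0,0,0,0],[0.6,0,0,15,0,0,0],[0.6,0,0,40,0,0,0],[0.6,0,0,40,0,0,0],[0.6,0,0,20,0,0,0],[0.6,0,20,0,0,0,0]]]'

```text
clock: 20.62
eef_pos: [493.5, 54.4, 150.6]
tool_rot: [3.134, 0.002, 1.507]
force: [1.3, -0.8, -0.4]
width: 51.3
```

step_arm --deltas '[[[0.8,0,36,0,0,0,0.045],[0.8,0,38,0,0,0,0.045],[0.8,4,40,0,0,0,0.045],[0.8,12,40,0,0,0,0.035],[0.8,15,40,0,0,0,0],[0.8,15,40,0,0,0,0],[0.8,15,40,0,0,0,0],[0.8,10,30,0,0,0,0],[0.8,0,0,0,0,0,0],[0.8,0,0,0,0,0,0]]]'

```text
clock: 21.45
eef_pos: [560.0, 361.5, 146.4]
tool_rot: [3.142, -0.001, 1.687]
force: [0.7, -1.0, -0.3]
width: 68.7
```

```bash
python3 - <<'E'
from h import *
s=st(); print(s['qpos'].round(2))
im,d,ci=grab('wrist','w21.png'); np.savez('w21ci.npz',**ci)
E
```

```text
21.45 w [560.  361.5 146.4] rpy [ 3.142e+00 -1.000e-03  1.687e+00] jig [ 53.7 302.5] F [ 0.7 -1.  -0.3] wid 68.7
[-0.25  0.84 -0.67  1.54  0.59  0.97 -0.98]
```

View pics/w21.png

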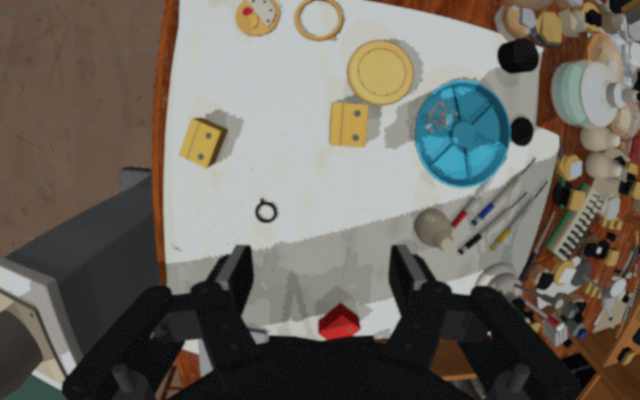

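Blank A has been knocked aside: it's now at (349,125) px, close to the tin. Re-measuring it and C at (203,142).

```bash
python3 - <<'E'
from h import *
t=cv2.imread('pics/w21.png')
a=cv2.resize(t[95:155,320:380],(400,400),interpolation=cv2.INTER_CUBIC)
b=cv2.resize(t[112:172,173:233],(400,400),interpolation=cv2.INTER_CUBIC)
cv2.imwrite('pics/w21c.png',np.hstack([a,b]))
E
```

```text
(no output)
```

View pics/w21c.png

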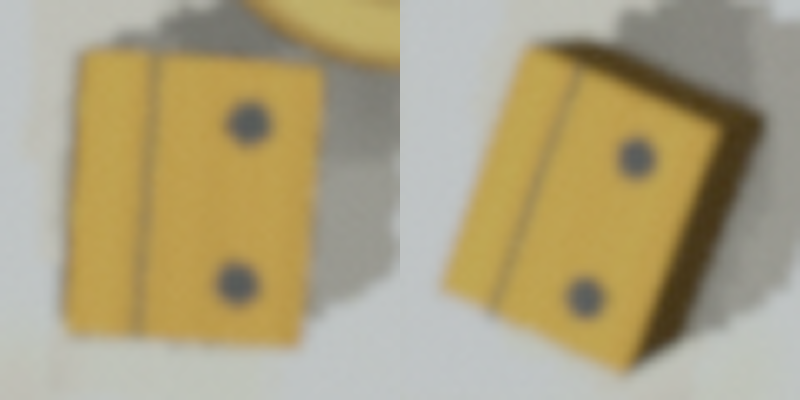

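```bash
python3 - <<'E'
from h import *
ci=dict(np.load('w21ci.npz')); k=400/60
quad2(ci,[(320+a/k-.4,95+b/k-.4) for a,b in [(82,48),(325,68),(300,348),(65,332)]],26)
quad2(ci,[(173+a/k-.4,112+b/k-.4) for a,b in [(130,44),(322,128),(228,374),(42,290)]],26)
# tin
for u,v in [(348,72),(413,72),(381,105),(381,40)]: print(onz(ci,u,v,30,True).round(1))
E
```

```text
c [574.9 425.4] edges [np.float64(29.9), np.float64(35.1), np.float64(29.3), np.float64(35.2)] yaw 0.055 0.056
c [449.3 397.5] edges [np.float64(29.1), np.float64(35.1), np.float64(29.2), np.float64(35.4)] yaw -0.331 -0.318
[568.8 467.9  30. ]
[621.7 476.9  30. ]
[598.6 445.   30. ]
[592.1 498.9  30. ]
```

step_arm --deltas '[[[0.65,7.5,30,-20,0,0,-0.03],[0.65,7.4,30,-20,0,0,-0.031],[0.65,0,0,-20,0,0,0],[0.65,0,0,0,0,0,0],[0.65,0,0,0,0,0,0],[0.65,0,0,0,0,0,0]]]'

```text
clock: 22.0
eef_pos: [576.3, 417.4, 87.7]
tool_rot: [3.141, 0.001, 1.622]
force: [0.3, 0.1, 0.6]
width: 55.4
```

```bash
python3 - <<'E'
from h import *
s=st()
im,d,ci=grab('wrist','w22.png'); np.savez('w22ci.npz',**ci)
E
```

```text
22.0 w [576.3 417.4  87.7] rpy [3.141e+00 1.000e-03 1.622e+00] jig [ 66.8 359.3] F [0.3 0.1 0.6] wid 55.4
```

View pics/w22.png

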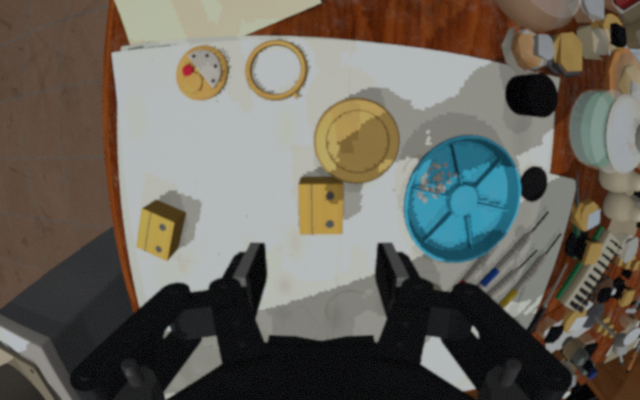

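step_arm --deltas '[[[0.65,-1,4,-25,0,0,0.004],[0.65,0,0,-25,0,0,0],[0.65,0,0,-17,0,0,0],[0.4,0,0,0,0,0,0],[0,0,0,0,0,0,0],[0,0,0,0,0,0,0],[0,0,0,0,0,0,0],[0,0,0,0,0,0,0],[0,0,0,0,0,0,0]]]'

```text
clock: 22.8
eef_pos: [574.6, 423.8, 20.8]
tool_rot: [3.14, -0.001, 1.628]
force: [-0.2, -0.7, -1.1]
width: 28.0
```

step_arm --deltas '[[[0,0,0,5,0,0,0],[0,0,0,20,0,0,0],[0,0,0,30,0,0,0],[0,0,0,10,0,0,0],[0,0,0,0,0,0,0]]]'

```text
clock: 23.22
eef_pos: [575.8, 425.7, 88.7]
tool_rot: [3.136, -0.005, 1.628]
force: [0.9, 0.6, -1.3]
width: 28.5
```

```bash
python3 - <<'E'
from h import *
s=st()
im,d,ci=grab('wrist','w23.png')
print(jw(-13,32))
E
```

```text
23.22 w [575.8 425.7  88.7] rpy [ 3.136 -0.005  1.628] jig [ 65.8 367.5] F [ 0.9  0.6 -1.3] wid 28.5
[478.04412525  95.18862889]
```

View pics/w23.png

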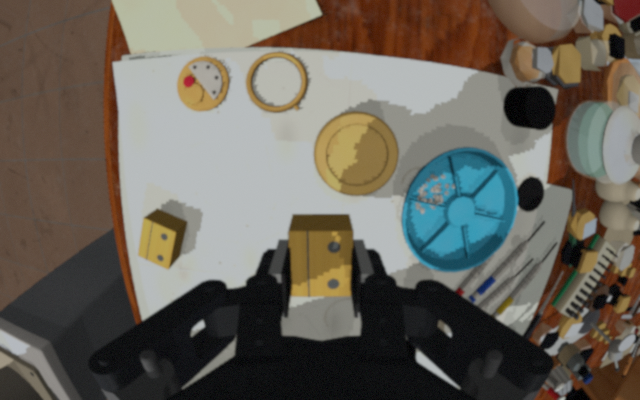

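step_arm --deltas '[[[0,-15,-25,0,0,0,-0.03],[0,-15,-38,0,0,0,-0.03],[0,-15,-38,0,0,0,-0.03],[0,-15,-38,0,0,0,-0.024],[0,-15,-38,0,0,0,0],[0,-12,-38,0,0,0,0],[0,-10,-38,0,0,0,0],[0,0,-38,0,0,0,0],[0,0,-30,0,0,0,0],[0,0,0,0,0,0,0]]]'

```text
clock: 24.1
eef_pos: [475.0, 93.0, 82.9]
tool_rot: [-3.136, 0.009, 1.504]
force: [0.6, -0.0, -1.5]
width: 28.6
```

step_arm --deltas '[[[0,0,0,0,0,0,0],[0,0,0,0,0,0,0],[0,0,0,0,0,0,0]]]'

```text
clock: 24.35
eef_pos: [477.0, 104.2, 84.4]
tool_rot: [-3.141, -0.001, 1.516]
force: [-0.4, 0.4, -0.4]
width: 28.1
```

```bash
python3 - <<'E'
from h import *
s=st()
im,d,ci=grab('wrist','w24.png')
E
```

```text
24.35 w [477.  104.2  84.4] rpy [-3.141e+00 -1.000e-03  1.516e+00] jig [-14.6  40.9] F [-0.4  0.4 -0.4] wid 28.1
```

View pics/w24.png

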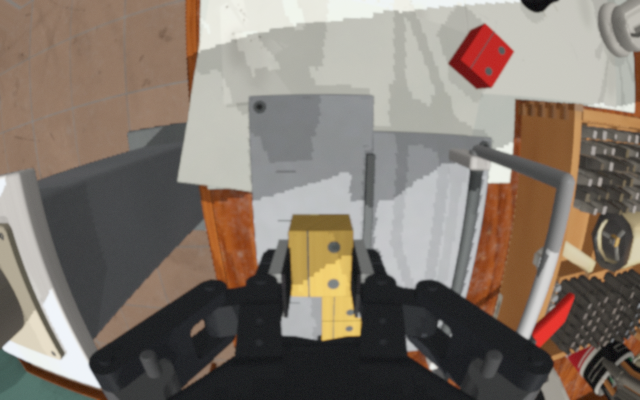

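step_arm --deltas '[[[0,-1,-10,-20,0,0,0],[0,0,0,-20,0,0,0],[0,0,0,-12,0,0,0],[0,0,0,-4,0,0,0],[0,0,0,0,0,0,0],[0,0,0,0,0,0,0]]]'

```text
clock: 24.9
eef_pos: [476.2, 94.1, 28.9]
tool_rot: [3.141, -0.001, 1.516]
force: [-0.6, -0.0, -2.3]
width: 28.4
```

```bash
python3 - <<'E'
from h import *
s=st()
E
```

```text
24.9 w [476.2  94.1  28.9] rpy [ 3.141e+00 -1.000e-03  1.516e+00] jig [-14.8  30.8] F [-0.6 -0.  -2.3] wid 28.4
```

Lowering gently, then sliding into the fence.

step_arm --deltas '[[[0,4,-0.2,-1,0,0,0],[0,5,-0.3,-0.5,0,0,0],[0,4,-0.2,0,0,0,0],[0,3,-0.2,0,0,0,0],[0,2,0,0,0,0,0],[0,0,0,0,0,0,0]]]'

```text
clock: 25.4
eef_pos: [491.3, 92.7, 28.4]
tool_rot: [-3.138, 0.001, 1.516]
force: [-11.1, 0.2, 17.6]
width: 28.4
```

```bash
python3 - <<'E'
from h import *
s=st()
E
```

```text
25.4 w [491.3  92.7  28.4] rpy [-3.138e+00  1.000e-03  1.516e+00] jig [ 0.4 30.3] F [-11.1   0.2  17.6] wid 28.4
```

step_arm --deltas '[[[0,0,0,2.5,0,0,0],[0,0,0,0,0,0,0]]]'

```text
clock: 25.57
eef_pos: [492.1, 92.3, 29.9]
tool_rot: [-3.138, 0.0, 1.515]
force: [-5.5, 0.7, 0.7]
width: 28.2
```

step_arm --deltas '[[[0,-0.2,-4,0,0,0,0],[0,-0.2,-4,0,0,0,0],[0,-0.2,-3,0,0,0,0],[0,0,0,0,0,0,0]]]'

```text
clock: 25.9
eef_pos: [491.5, 81.3, 29.3]
tool_rot: [-3.138, -0.001, 1.515]
force: [-5.3, 2.0, -0.0]
width: 28.4
```

```bash
python3 - <<'E'
from h import *
s=st()
E
```

```text
25.9 w [491.5  81.3  29.3] rpy [-3.138e+00 -1.000e-03  1.515e+00] jig [ 1.2 18.9] F [-5.3  2.  -0. ] wid 28.4
```

step_arm --deltas '[[[0,0,-1,-0.7,0,0,0],[0,0,-1,0,0,0,0],[0,0,-1.5,0,0,0,0],[0,0,-1.5,0,0,0,0],[0,0,0,0,0,0,0]]]'

```text
clock: 26.32
eef_pos: [491.3, 78.3, 28.6]
tool_rot: [-3.138, -0.003, 1.516]
force: [-6.3, 4.7, -1.0]
width: 28.2
```

```bash
python3 - <<'E'
from h import *
s=st()
im,d,ci=grab('wrist','w25.png')
cv2.imwrite('pics/w25c.png',cv2.resize(cv2.imread('pics/w25.png')[170:350,220:420],(660,594),interpolation=cv2.INTER_CUBIC))
E
```

```text
26.32 w [491.3  78.3  28.6] rpy [-3.138e+00 -3.000e-03  1.516e+00] jig [ 1.2 15.9] F [-6.3  4.7 -1. ] wid 28.2
```

View pics/w25c.png

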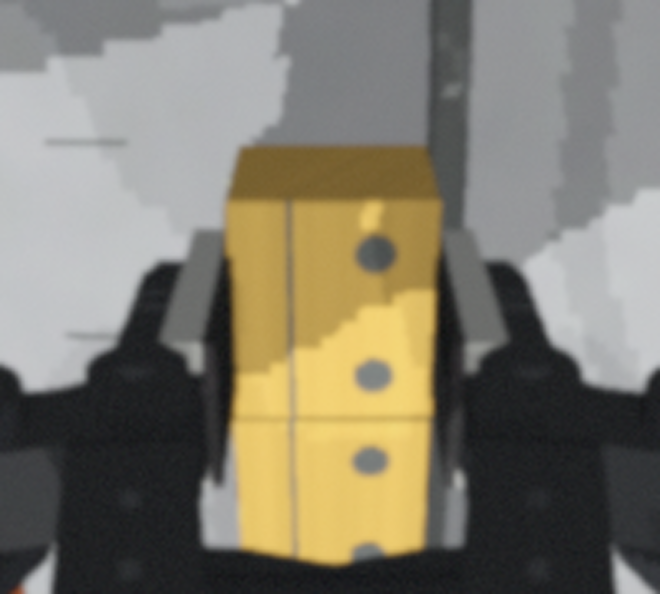

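step_arm --deltas '[[[0,0,-1.5,-0.7,0,0,0],[0,0,-1.5,0,0,0,0],[0,0,0,0,0,0,0]]]'

```text
clock: 26.62
eef_pos: [491.3, 78.1, 28.5]
tool_rot: [-3.139, -0.008, 1.517]
force: [-8.1, 9.7, 3.9]
width: 28.0
```

```bash
python3 - <<'E'
from h import *
s=st()
im,d,ci=grab('wrist','w26.png')
cv2.imwrite('pics/w26c.png',cv2.resize(cv2.imread('pics/w26.png')[170:350,220:420],(660,594),interpolation=cv2.INTER_CUBIC))
E
```

```text
26.62 w [491.3  78.1  28.5] rpy [-3.139 -0.008  1.517] jig [ 1.2 15.7] F [-8.1  9.7  3.9] wid 28.0
```

View pics/w26c.png

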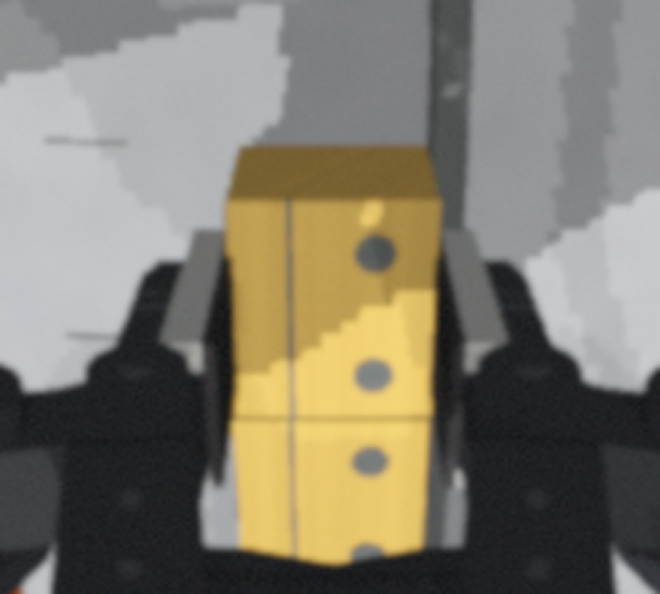

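step_arm --deltas '[[[0,-1.5,1.5,0,0,0,0],[0.5,0,0,0,0,0,0],[0.5,0,0,0,0,0,0],[0.5,0,0,0,0,0,0],[0.6,0,0,0,0,0,0],[0.6,0,0,15,0,0,0],[0.6,0,0,40,0,0,0],[0.6,0,0,40,0,0,0],[0.6,0,0,10,0,0,0],[0.6,0,20,0,0,0,0]]]'

```text
clock: 27.5
eef_pos: [494.4, 90.0, 136.1]
tool_rot: [3.136, 0.003, 1.507]
force: [0.1, -0.0, -0.4]
width: 51.1
```

step_arm --deltas '[[[0.7,-6,36,0,0,0,-0.06],[0.7,-7,38,0,0,0,-0.07],[0.7,-8,40,0,0,0,-0.07],[0.7,-8,40,0,0,0,-0.07],[0.7,-8,40,0,0,0,0],[0.7,-5,40,0,0,0,0],[0.7,-3,40,0,0,0,0],[0.7,0,25,0,0,0,0],[0.7,0,0,0,0,0,0],[0.7,0,0,0,0,0,0]]]'

```text
clock: 28.33
eef_pos: [446.5, 394.6, 133.2]
tool_rot: [-3.141, -0.0, 1.246]
force: [0.3, -0.5, -0.5]
width: 59.7
```

step_arm --deltas '[[[0.7,0,0,0,0,0,0],[0.7,0,0,0,0,0,0]]]'

```text
clock: 28.5
eef_pos: [447.7, 390.9, 133.0]
tool_rot: [3.141, 0.002, 1.242]
force: [-0.0, 0.1, 0.2]
width: 59.5
```

```bash
python3 - <<'E'
from h import *
s=st(); print(s['qpos'].round(2))
im,d,ci=grab('wrist','w27.png'); np.savez('w27ci.npz',**ci)
E
```

```text
28.5 w [447.7 390.9 133. ] rpy [3.141e+00 2.000e-03 1.242e+00] jig [-60.1 325.5] F [-0.   0.1  0.2] wid 59.5
[-0.43  0.74 -0.55  1.76  0.52  0.79 -1.57]
```

View pics/w27.png

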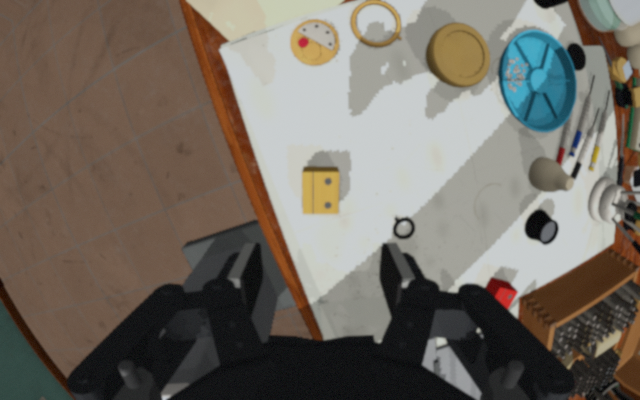

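step_arm --deltas '[[[0.7,0.8,3,-35,0,0,0],[0.7,0.7,2,-35,0,0,0],[0.7,0,0,-25,0,0,0],[0.7,0,0,-15,0,0,0],[0.7,0,0,-2,0,0,0],[0.4,0,0,0,0,0,0],[0,0,0,0,0,0,0],[0,0,0,0,0,0,0],[0,0,0,0,0,0,0],[0,0,0,0,0,0,0]]]'

```text
clock: 29.38
eef_pos: [449.5, 398.7, 23.1]
tool_rot: [3.14, -0.002, 1.243]
force: [0.2, -1.1, 6.6]
width: 28.5
```

step_arm --deltas '[[[0,0,0,5,0,0,0],[0,0,0,20,0,0,0],[0,0,0,30,0,0,0],[0,0,0,10,0,0,0],[0,0,0,0,0,0,0],[0,0,0,0,0,0,0]]]'

```text
clock: 29.88
eef_pos: [448.8, 397.9, 86.6]
tool_rot: [3.141, -0.001, 1.243]
force: [0.4, -0.5, -2.1]
width: 28.4
```

```bash
python3 - <<'E'
from h import *
s=st()
im,d,ci=grab('wrist','w28.png')
print(jw(-13,68))
E
```

```text
29.88 w [448.8 397.9  86.6] rpy [ 3.141e+00 -1.000e-03  1.243e+00] jig [-59.4 332.6] F [ 0.4 -0.5 -2.1] wid 28.4
[480.09501427 131.13016272]
```

View pics/w28.png

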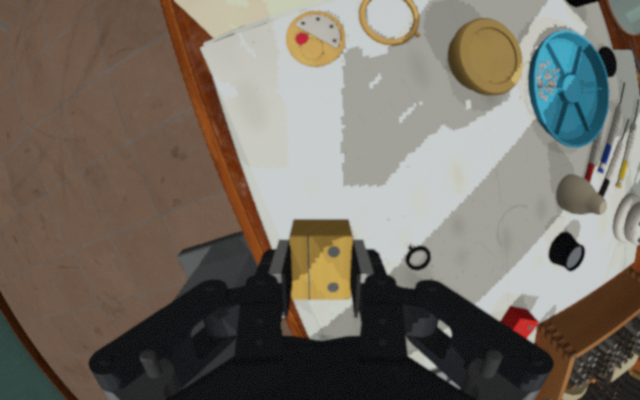

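step_arm --deltas '[[[0,4,-25,0,0,0,0.068],[0,4,-35,0,0,0,0.068],[0,4,-35,0,0,0,0.068],[0,4,-35,0,0,0,0.067],[0,4,-35,0,0,0,0],[0,4,-35,0,0,0,0],[0,3,-35,0,0,0,0],[0,3,-25,0,0,0,0],[0,0,0,0,0,0,0],[0,0,0,0,0,0,0]]]'

```text
clock: 30.77
eef_pos: [477.9, 135.6, 85.0]
tool_rot: [-3.139, 0.002, 1.511]
force: [0.2, 0.5, -1.6]
width: 28.3
```

step_arm --deltas '[[[0,0,0,0,0,0,0],[0,0,0,0,0,0,0],[0,0,0,0,0,0,0]]]'

```text
clock: 31.02
eef_pos: [478.2, 139.7, 86.1]
tool_rot: [-3.141, -0.001, 1.517]
force: [-0.6, 0.7, -0.9]
width: 27.9
```

```bash
python3 - <<'E'
from h import *
s=st()
im,d,ci=grab('wrist','w29.png')
E
```

```text
31.02 w [478.2 139.7  86.1] rpy [-3.141e+00 -1.000e-03  1.517e+00] jig [-15.4  76.4] F [-0.6  0.7 -0.9] wid 27.9
```

View pics/w29.png

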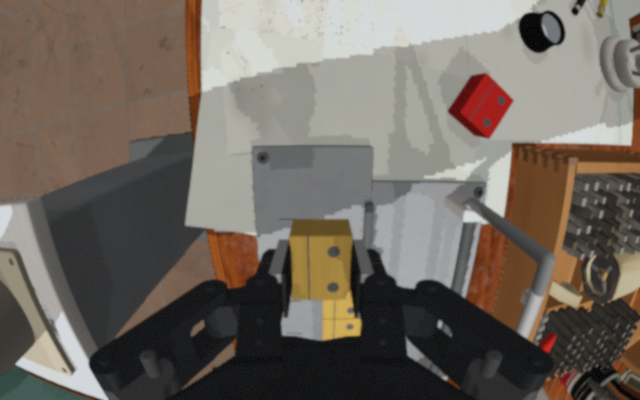

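step_arm --deltas '[[[0,-0.5,-9,-20,0,0,0],[0,0,0,-20,0,0,0],[0,0,0,-10,0,0,0],[0,0,0,-3,0,0,0],[0,0,0,0,0,0,0],[0,0,0,0,0,0,0]]]'

```text
clock: 31.57
eef_pos: [478.3, 130.1, 33.8]
tool_rot: [3.141, -0.001, 1.516]
force: [-1.3, 0.2, -1.1]
width: 28.1
```

step_arm --deltas '[[[0,0,0,-1,0,0,0],[0,0,0,-1,0,0,0],[0,0,0,0,0,0,0]]]'

```text
clock: 31.82
eef_pos: [478.4, 129.2, 31.8]
tool_rot: [3.141, -0.0, 1.515]
force: [-0.4, -0.1, -3.4]
width: 28.3
```

```bash
python3 - <<'E'
from h import *
s=st()
E
```

```text
31.82 w [478.4 129.2  31.8] rpy [ 3.141 -0.     1.515] jig [-14.6  66. ] F [-0.4 -0.1 -3.4] wid 28.3
```

step_arm --deltas '[[[0,4,-0.2,-1,0,0,0],[0,4,-0.2,0,0,0,0],[0,4,-0.2,0,0,0,0],[0,3,-0.2,0,0,0,0],[0,2,0,0,0,0,0],[0,0,0,0,0,0,0]]]'

```text
clock: 32.32
eef_pos: [494.1, 128.4, 31.0]
tool_rot: [-3.14, 0.0, 1.515]
force: [-3.9, 0.1, 7.3]
width: 28.4
```

```bash
python3 - <<'E'
from h import *
s=st()
E
```

```text
32.32 w [494.1 128.4  31. ] rpy [-3.14   0.     1.515] jig [ 1.1 66.1] F [-3.9  0.1  7.3] wid 28.4
```

On the bed and touching the fence. Sliding along it.

step_arm --deltas '[[[0,0.5,-4,0.7,0,0,0],[0,-0.2,-4,0,0,0,0],[0,-0.1,-3,0,0,0,0],[0,0,-2,0,0,0,0],[0,0,0,0,0,0,0]]]'

```text
clock: 32.73
eef_pos: [493.5, 117.8, 31.1]
tool_rot: [-3.139, -0.004, 1.516]
force: [-4.5, 5.4, -0.8]
width: 28.2
```

step_arm --deltas '[[[0,0,-1.5,0,0,0,0],[0,0,-1,0,0,0,0],[0,0,0,0,0,0,0]]]'

```text
clock: 32.98
eef_pos: [493.5, 117.8, 31.2]
tool_rot: [-3.14, -0.008, 1.518]
force: [-6.0, 8.8, -2.3]
width: 28.5
```

```bash
python3 - <<'E'
from h import *
s=st()
im,d,ci=grab('wrist','w30.png')
cv2.imwrite('pics/w30c.png',cv2.resize(cv2.imread('pics/w30.png')[170:350,220:420],(660,594),interpolation=cv2.INTER_CUBIC))
E
```

```text
32.98 w [493.5 117.8  31.2] rpy [-3.14  -0.008  1.518] jig [ 1.2 55.4] F [-6.   8.8 -2.3] wid 28.5
```

View pics/w30c.png

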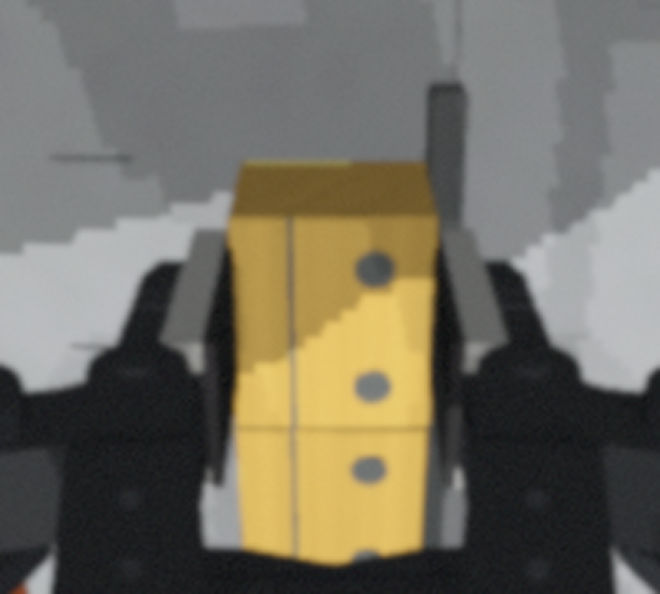

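step_arm --deltas '[[[0,0,0,-0.8,0,0,0],[0,-1,1,0,0,0,0],[0.5,0,0,0,0,0,0],[0.5,0,0,0,0,0,0],[0.5,0,0,0,0,0,0],[0.6,0,0,0,0,0,0],[0.6,0,0,15,0,0,0],[0.6,0,0,40,0,0,0],[0.6,-10,-20,40,0,0,0],[0.6,-10,-40,20,0,0,0]]]'

```text
clock: 33.87
eef_pos: [478.5, 64.1, 143.5]
tool_rot: [3.135, -0.006, 1.522]
force: [1.4, -0.0, 0.9]
width: 51.2
```

step_arm --deltas '[[[0.3,-15,-40,0,0,0,0],[0,-15,-40,0,0,0,0],[0,0,0,0,0,0,0],[0,0,0,0,0,0,0],[0,0,0,0,0,0,0]]]'

```text
clock: 34.28
eef_pos: [447.3, -19.1, 140.0]
tool_rot: [3.141, -0.0, 1.513]
force: [-0.4, 1.0, -0.1]
width: 0.1
```

```bash
python3 - <<'E'
from h import *
s=st()
im,d,ci=grab('wrist','w31.png'); np.savez('w31ci.npz',**ci)
E
```

```text
34.28 w [447.3 -19.1 140. ] rpy [ 3.141 -0.     1.513] jig [-37.2 -83.8] F [-0.4  1.  -0.1] wid 0.1
```

View pics/w31.png

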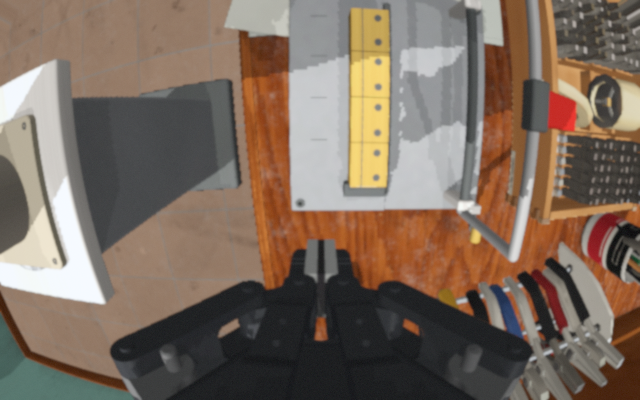

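```bash
python3 - <<'E'
from h import *
t=cv2.imread('pics/w31.png')
cv2.imwrite('pics/w31c.png',cv2.resize(t[0:200,335:405],(210*1,600),interpolation=cv2.INTER_CUBIC))
t=t[0:205,330:410]
hsv=cv2.cvtColor(t,cv2.COLOR_BGR2HSV)
m=cv2.inRange(hsv,(12,90,60),(32,255,255))
ci=dict(np.load('w31ci.npz'))
for v in range(12,190,10):
    xs=np.where(m[v])[0]
    if len(xs): 
        a=onz(ci,330+xs[0]-.5,v,32,True);b=onz(ci,330+xs[-1]+.5,v,32,True);print(v,wj(*a[:2]).round(1),wj(*b[:2]).round(1))
E
```

```text
12 [-15.7  69.1] [15.3 71.2]
22 [-16.5  60.5] [15.1 62.5]
32 [-15.8  52.1] [15.8 54. ]
42 [-15.8  43.8] [15.7 45.6]
52 [-15.9  35.7] [15.6 37.3]
62 [-15.9  27.6] [15.6 29.1]
72 [-15.8  19.6] [15.6 21. ]
82 [-15.8  11.7] [15.6 12.9]
92 [-15.8   3.8] [15.7  5. ]
102 [-16.5  -4.1] [15.8 -3. ]
112 [-16.4 -11.9] [ 16. -11.]
122 [-16.4 -19.8] [ 15.4 -18.9]
132 [-16.3 -27.6] [ 15.6 -26.9]
142 [-16.1 -35.5] [ 15.9 -34.9]
152 [-16.  -43.5] [ 16.2 -43. ]
162 [-15.9 -51.5] [ 15.8 -51.1]
172 [-15.7 -59.6] [ 16.2 -59.3]
182 [-16.3 -67.9] [ 15.8 -67.7]
```

View pics/w31c.png

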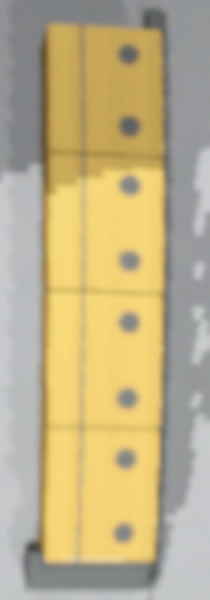

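The row is straight, tight and against the stop: y ≈ -72 to 72, x ±15.7, with thin seams. Before closing the bail I'll check clearance behind the bar.

```bash
python3 - <<'E'
from h import *
im,d,ci=grab('top','t32.png')
for x in [85,95,110,125,140,160]:
    r=[]
    for y in [20,35,50,70]:
        for z in [30]:
            w=jw(x,y); u,v=proj(ci,[*w,z]); r.append(dep(ci,d,u,v).round(0))
    print(x,[tuple(a) for a in r])
print(jw(118,35),jw(109.5,35))
cv2.imwrite('pics/t32c.png',cv2.resize(cv2.imread('pics/t32.png')[120:270,295:445],(600,600),interpolation=cv2.INTER_CUBIC))
E
```

```text
85 [(np.float64(580.0), np.float64(76.0), np.float64(3.0)), (np.float64(574.0), np.float64(93.0), np.float64(40.0)), (np.float64(575.0), np.float64(108.0), np.float64(39.0)), (np.float64(582.0), np.float64(127.0), np.float64(8.0))]
95 [(np.float64(583.0), np.float64(78.0), np.float64(43.0)), (np.float64(589.0), np.float64(91.0), np.float64(15.0)), (np.float64(592.0), np.float64(106.0), np.float64(3.0)), (np.float64(592.0), np.float64(126.0), np.float64(9.0))]
110 [(np.float64(581.0), np.float64(83.0), np.float64(125.0)), (np.float64(604.0), np.float64(90.0), np.float64(13.0)), (np.float64(582.0), np.float64(111.0), np.float64(126.0)), (np.float64(607.0), np.float64(125.0), np.float64(11.0))]
125 [(np.float64(621.0), np.float64(73.0), np.float64(1.0)), (np.float64(622.0), np.float64(88.0), np.float64(0.0)), (np.float64(624.0), np.float64(104.0), np.float64(-3.0)), (np.float64(624.0), np.float64(124.0), np.float64(2.0))]
140 [(np.float64(637.0), np.float64(72.0), np.float64(-3.0)), (np.float64(639.0), np.float64(87.0), np.float64(-5.0)), (np.float64(638.0), np.float64(103.0), np.float64(2.0)), (np.float64(640.0), np.float64(123.0), np.float64(-2.0))]
160 [(np.float64(643.0), np.float64(76.0), np.float64(59.0)), (np.float64(645.0), np.float64(90.0), np.float64(56.0)), (np.float64(647.0), np.float64(104.0), np.float64(52.0)), (np.float64(644.0), np.float64(125.0), np.float64(68.0))]
[609.00228078  90.72079943] [600.51608529  91.20503712]
```

View pics/t32c.png

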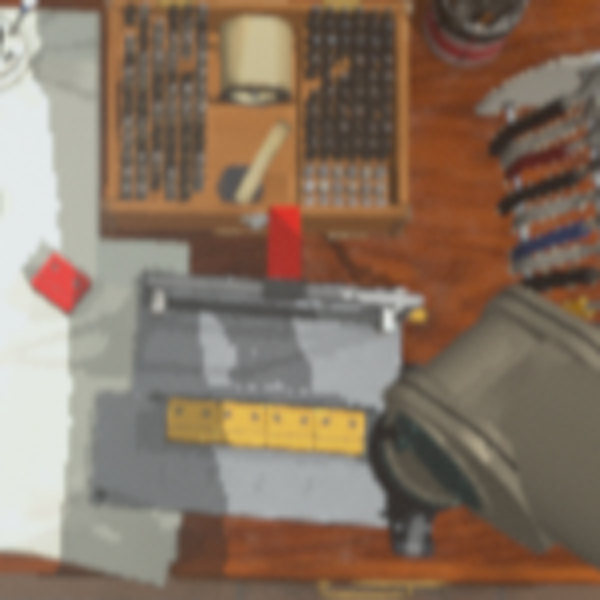

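step_arm --deltas '[[[0,0,20,40,0,0,0],[0,10,30,10,0,0,0],[0,30,30,0,0,0,0],[0,35,28,0,0,0,0],[0,35,4,0,0,0,0],[0,35,0,0,0,0,0],[0,20,0,0,0,0,0],[0,3,0,0,0,0,0],[0,0,0,0,0,0,0],[0,0,0,0,0,0,0]]]'

```text
clock: 35.22
eef_pos: [610.4, 90.9, 186.6]
tool_rot: [-3.14, -0.0, 1.517]
force: [-0.1, 0.7, 0.5]
width: -0.1
```

```bash
python3 - <<'E'
from h import *
s=st()
im,d,ci=grab('wrist','w33.png')
E
```

```text
35.22 w [610.4  90.9 186.6] rpy [-3.14  -0.     1.517] jig [119.4  35.2] F [-0.1  0.7  0.5] wid -0.1
```

View pics/w33.png

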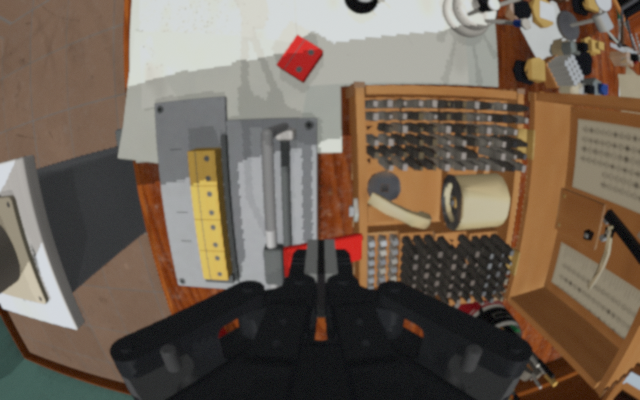

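step_arm --deltas '[[[0,0.5,0,-25,0,0,0],[0,0,0,-25,0,0,0],[0,0,0,-17,0,0,0],[0,0,0,0,0,0,0],[0,0,0,0,0,0,0]]]'

```text
clock: 35.68
eef_pos: [611.0, 89.5, 120.0]
tool_rot: [-3.14, 0.0, 1.516]
force: [-0.2, 0.2, -0.2]
width: -0.1
```

```bash
python3 - <<'E'
from h import *
s=st()
im,d,ci=grab('scene','s34.png')
cv2.imwrite('pics/s34c.png',cv2.resize(cv2.imread('pics/s34.png')[150:330,250:450],(660,594),interpolation=cv2.INTER_CUBIC))
E
```

```text
35.68 w [611.   89.5 120. ] rpy [-3.14   0.     1.516] jig [120.   33.9] F [-0.2  0.2 -0.2] wid -0.1
```

View pics/s34c.png

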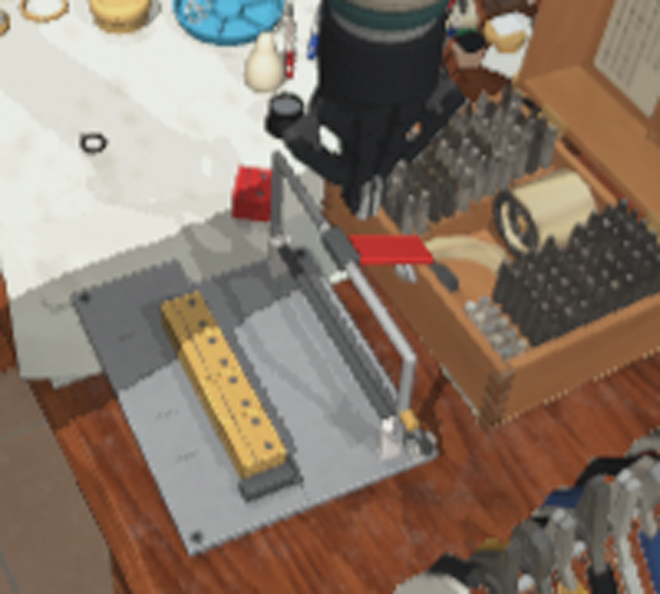

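step_arm --deltas '[[[0,-6,0.3,0,0,0,0],[0,-6,0.3,0,0,0,0],[0,-7,0.4,-0.5,0,0,0],[0,-7,0.4,-0.5,0,0,0],[0,-7,0.4,-1,0,0,0],[0,-7,0.4,-2.3,0,0,0],[0,-7,0.4,-2.3,0,0,0],[0,-7,0.4,-3,0,0,0],[0,0,0,0,0,0,0]]]'

```text
clock: 36.48
eef_pos: [556.1, 92.8, 110.1]
tool_rot: [-3.139, 0.0, 1.516]
force: [1.6, 1.0, 0.6]
width: -0.2
```

```bash
python3 - <<'E'
from h import *
s=st()
im,d,ci=grab('scene','s35.png')
cv2.imwrite('pics/s35c.png',cv2.resize(cv2.imread('pics/s35.png')[150:330,250:450],(660,594),interpolation=cv2.INTER_CUBIC))
E
```

```text
36.48 w [556.1  92.8 110.1] rpy [-3.139  0.     1.516] jig [65.1 34. ] F [1.6 1.  0.6] wid -0.2
```

View pics/s35c.png

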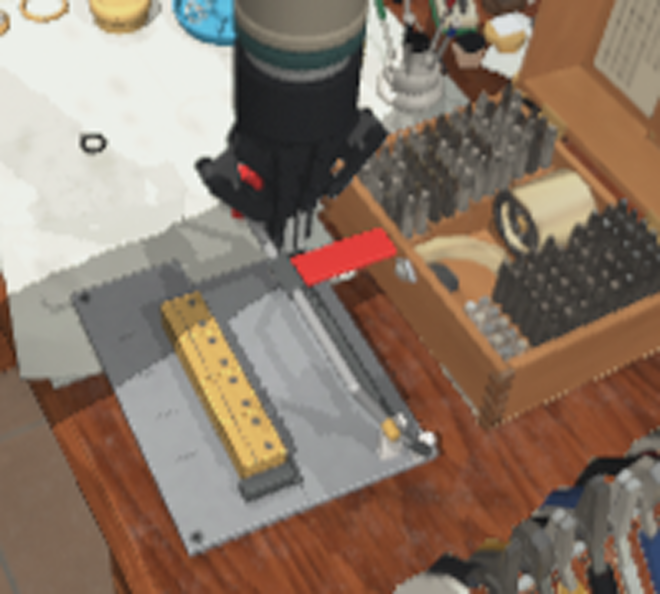

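step_arm --deltas '[[[0,-6,0.3,-3.5,0,0,0],[0,-6,0.3,-4,0,0,0],[0,-6,0.3,-4.5,0,0,0],[0,-5,0.3,-5,0,0,0],[0,-5,0.3,-4,0,0,0],[0,0,0,0,0,0,0],[0,0,0,0,0,0,0],[0,0,0,0,0,0,0]]]'

```text
clock: 37.2
eef_pos: [529.4, 93.7, 89.2]
tool_rot: [-3.14, 0.001, 1.515]
force: [-0.3, 0.5, -0.9]
width: -0.2
```

```bash
python3 - <<'E'
from h import *
s=st()
im,d,ci=grab('scene','s36.png')
cv2.imwrite('pics/s36c.png',cv2.resize(cv2.imread('pics/s36.png')[150:330,250:450],(660,594),interpolation=cv2.INTER_CUBIC))
E
```

```text
37.2 w [529.4  93.7  89.2] rpy [-3.140e+00  1.000e-03  1.515e+00] jig [38.3 33.4] F [-0.3  0.5 -0.9] wid -0.2
```

View pics/s36c.png

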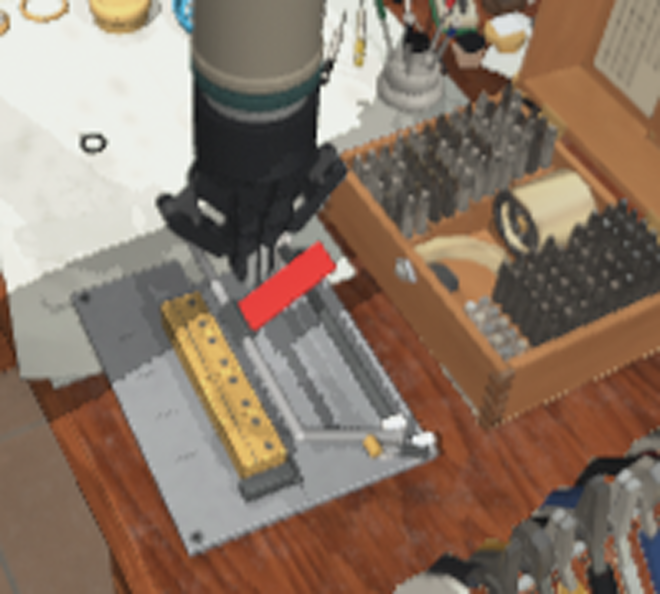

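step_arm --deltas '[[[0,0,0,0,0,0,0],[0,0,0,0,0,0,0],[0,0,0,0,0,0,0],[0,0,0,0,0,0,0],[0,0,0,0,0,0,0],[0,0,0,0,0,0,0]]]'

```text
clock: 37.75
eef_pos: [530.3, 93.8, 89.5]
tool_rot: [3.142, -0.0, 1.515]
force: [0.7, 0.2, -0.7]
width: -0.0
```

```bash
python3 - <<'E'
from h import *
s=st()
im,d,ci=grab('scene','s37.png')
cv2.imwrite('pics/s37c.png',cv2.resize(cv2.imread('pics/s37.png')[150:330,250:450],(660,594),interpolation=cv2.INTER_CUBIC))
E
```

```text
37.75 w [530.3  93.8  89.5] rpy [ 3.142 -0.     1.515] jig [39.3 33.6] F [ 0.7  0.2 -0.7] wid -0.0
```

View pics/s37c.png

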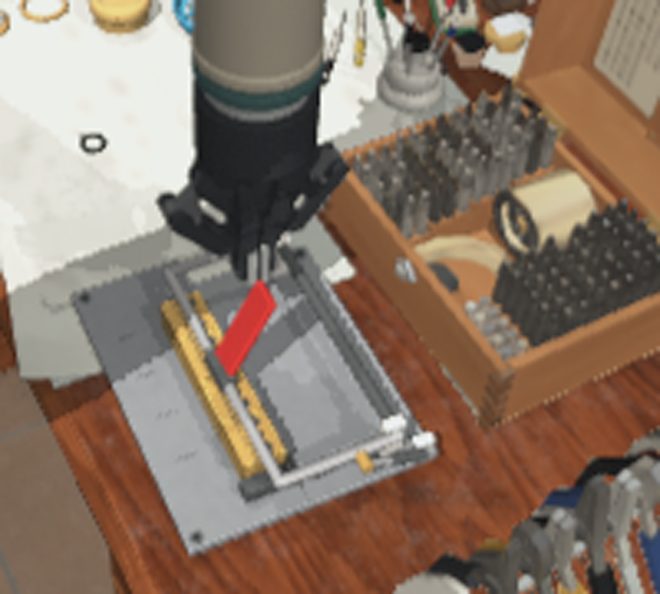

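The bail is coming down over the row. Lifting clear and waiting for it to settle.

step_arm --deltas '[[[0,0,0,25,0,0,0],[0,0,0,40,0,0,0],[0,0,0,40,0,0,0],[0,0,0,40,0,0,0],[0,-10,-30,20,0,0,0],[0,-20,-40,0,0,0,0],[0,-20,-40,0,0,0,0],[0,-20,-40,0,0,0,0],[0,0,-40,0,0,0,0],[0,0,0,0,0,0,0]]]'

```text
clock: 38.63
eef_pos: [462.4, -97.4, 253.7]
tool_rot: [-3.139, 0.006, 1.502]
force: [1.1, -1.2, -0.3]
width: 0.3
```

step_arm --deltas '[[[0,0,0,0,0,0,0],[0,0,0,0,0,0,0],[0,0,0,0,0,0,0],[0,0,0,0,0,0,0],[0,0,0,0,0,0,0],[0,0,0,0,0,0,0]]]'

```text
clock: 39.13
eef_pos: [464.6, -86.9, 254.5]
tool_rot: [3.142, -0.0, 1.517]
force: [-1.3, -0.4, -0.0]
width: -0.6
```

```bash
python3 - <<'E'
from h import *
s=st()
im,d,ci=grab('wrist','w38.png'); np.savez('w38ci.npz',**ci)
im,d,ci=grab('scene','s38.png')
cv2.imwrite('pics/s38c.png',cv2.resize(cv2.imread('pics/s38.png')[190:320,260:400],(640,594),interpolation=cv2.INTER_CUBIC))
cv2.imwrite('pics/w38c.png',cv2.resize(cv2.imread('pics/w38.png')[20:230,240:460],(628,600),interpolation=cv2.INTER_CUBIC))
E
```

```text
39.13 w [464.6 -86.9 254.5] rpy [ 3.142 -0.     1.517] jig [ -16.1 -150.5] F [-1.3 -0.4 -0. ] wid -0.6
```

View pics/s38c.png

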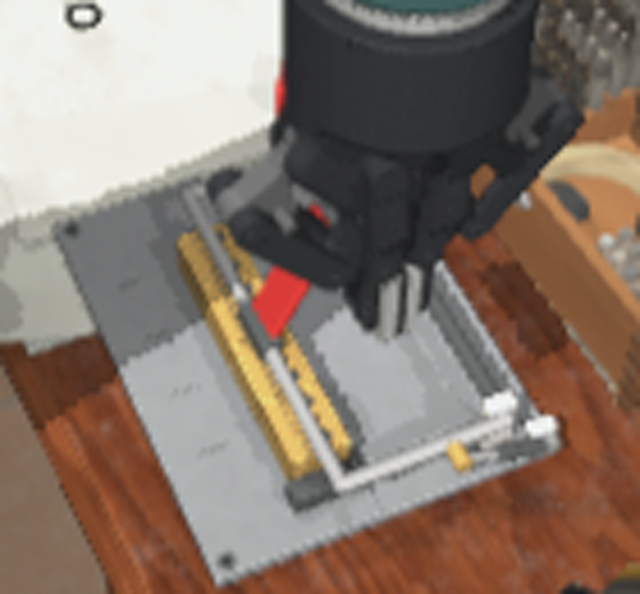

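View pics/w38.png

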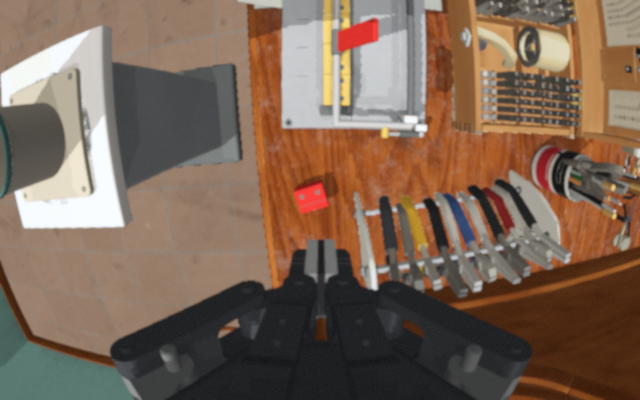

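step_arm --deltas '[[[0,5,30,0,0,0,0],[0,5,35,0,0,0,0],[0,5,10,0,0,0,0],[0,0,0,0,0,0,0],[0,0,0,0,0,0,0],[0,0,0,0,0,0,0],[0,0,0,0,0,0,0]]]'

```text
clock: 39.82
eef_pos: [479.0, -14.4, 254.2]
tool_rot: [-3.141, 0.001, 1.513]
force: [1.0, -0.2, -0.0]
width: 0.4
```

```bash
python3 - <<'E'
from h import *
s=st()
im,d,ci=grab('wrist','w39.png'); np.savez('w39ci.npz',**ci)
cv2.imwrite('pics/w39c.png',cv2.resize(cv2.imread('pics/w39.png')[40:210,250:420],(600,600),interpolation=cv2.INTER_CUBIC))
im,d,ci=grab('top','t39.png')
cv2.imwrite('pics/t39c.png',cv2.resize(cv2.imread('pics/t39.png')[120:270,195:445],(800,480),interpolation=cv2.INTER_CUBIC))
E
```

```text
39.82 w [479.  -14.4 254.2] rpy [-3.141e+00  1.000e-03  1.513e+00] jig [ -5.8 -77.3] F [ 1.  -0.2 -0. ] wid 0.4
```

View pics/w39c.png

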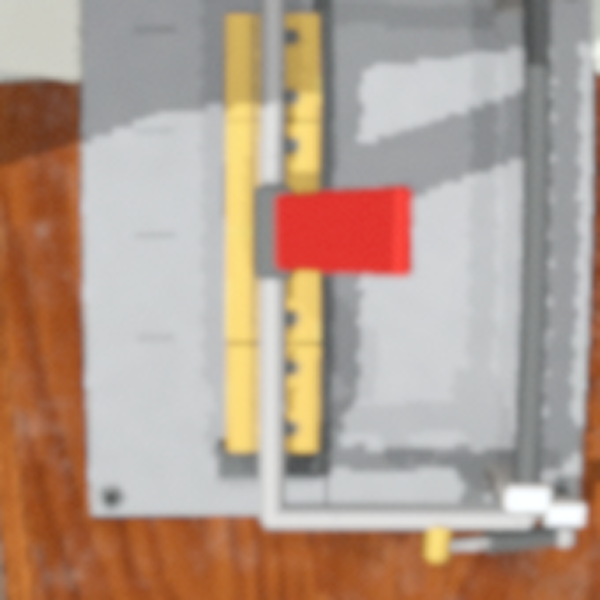

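View pics/t39c.png

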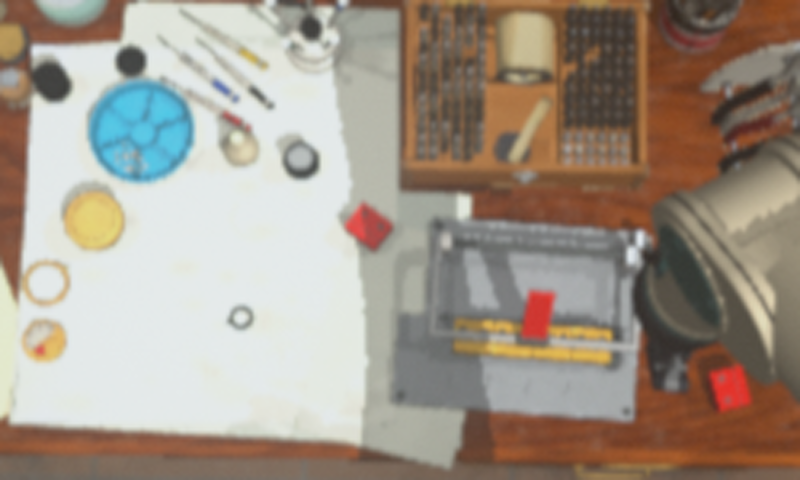

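```bash
python3 - <<'E'
from h import *
ci=dict(np.load('w39ci.npz'));k=600/170
p=onz(ci,250+400/k,40+228/k,103.6,True); print('tab top',wj(*p[:2]),'expect 33.5')
b=onz(ci,250+271/k,40+400/k,40,True); print('bar',wj(*b[:2]))
for a,c in [(224,14),(321,14),(225,340),(321,340),(226,452),(320,452)]:
    q=onz(ci,250+a/k,40+c/k,32,True); print(wj(*q[:2]).round(1))
E
```

```text
tab top [32.09473304  1.17297861] expect 33.5
bar [  0.13620273 -53.63969989]
[-14.9  72.5]
[16.1 72.7]
[-14.7 -35. ]
[ 16.5 -34.9]
[-14.6 -72.2]
[ 16.6 -72.2]
```

The row spans y -72.2 to +72.6 (144.8 mm measured, ideal 144) and is straight. The bar lies on its middle and the bystanders haven't moved. Handing in.

```bash
python3 - <<'E'
from h import *
print(ctrl.finish_job()); st()
E
```

```text
the job is handed in; nothing more can be done
None
the job is handed in; nothing more can be done
```

The jig is loaded and the job is handed in, at about 40 s of the 210 s allowed. I swung the bail back until it stayed open. I then set all four brass blanks in the corner one after another, each pushed back onto the fence and along against the one before. Last, I pushed the bail over centre, and its spring took it down onto the row.

**Last checks:**
- **Row:** it measured 144.8 mm long (ideal 144) and straight to within about 0.5 mm. Seams were hairline and no gaps showed. Its absolute x read about 1 mm high, which is within the camera calibration.
- **Bail:** the bar read at jig x ≈ 0, over the middle of the blanks. The tab's top edge read 32.1 mm against an expected 33.5 mm, consistent with a closed bail.
- **Surroundings:** nothing lying around looked moved in the last top view, and the gripper was well clear of everything.

**What went wrong on the way:**
- **Knocked blank:** one blank was pushed about 5 cm towards the wax tin during the run. I re-measured it and picked it from there.
- **First blank:** I gripped it too low to clear the fence, so I set it down on the bed and gripped it again higher.
- **Second blank:** I pressed it onto the bed with about 50 N (wrist force) and eased off before sliding it. This stayed under the 120 N wrist limit. The 40 N limit is for the arm or the gripper's body, and here the load went through the held blank.

I did not measure the bail's clamping force. That it bears on the row rests on where the bar and tab were seen.

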